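# Strip the keyhole stop board and sort its parts into their trays

### The job

Strip the stop board and put its parts away: slide the two fittings along the keyhole slot to its wide end and lift them out, then stand these and the two loose turned sleeves upright in the small trays, each on the floor of the tray that already holds one of its own kind. Leave the nail tin and the red-handled screwdriver where they are.

Things in the scene. Friction and masses are not known exactly. Their poses are not given: they have to be found in the camera images.
- stop_board: fixed beech board 230x84x24 mm with a keyhole T-slot, aluminium lips. Origin: centre of underside; x along the slot to its wide end (port), z up. Slot 12 mm wide, lips 6 mm thick, their tops at z = 24 mm, cavity below 12 mm high; from x = -100 mm to the port, an opening 38x40 mm (x, y) centred at x = +85, y = 0. A yellow ticked strip lies along the -y side.
- stop: track stop, loose, in the slot: dark block 40x30x42 mm (x, y, z), brass plate on +x, red knob on top to z = 53 mm. Origin: centre of the block's underside, which lies on the board; z up. Below it a stud, 8 mm neck, then head 26 mm across from z = -8.5 to -14 mm under the lips (2.5 mm lift): slides and turns in the slot, lifts out only at the port. In a tray it stands on the head. 180 g.
- cam: eccentric cam, loose, in the same slot: brown disc 44 mm across, 16 mm thick, brass round nut 22 mm across on it, z = 16 to 48 mm (grip this). Origin: on the nut's axis in the disc's underside, which lies on the board; z up; disc centre at x = +6 mm. Same stud below it (head to z = -14 mm), on which it stands in a tray. 160 g.
- sleeve_dark: turned sleeve of dark brown wood, 38 mm across, 55 mm high, waist 30 mm between collars (top collar z = 40 to 55 mm), about 50 g; stands loose on the bench. Origin: centre of the underside, z up.
- sleeve_pale: turned sleeve of pale wood, 42 mm across, 70 mm high, waist 34 mm between collars (top collar z = 51 to 70 mm), about 50 g; stands loose on the bench. Origin: centre of the underside, z up.
- tray_stop: plywood tray 112x68x24 mm, walls and floor 4 mm; fixed. Holds a fixed track stop like the loose one at x = -29 mm; the free half is the +x one, its middle at x = +22, y = 0. Origin: centre of the underside, x along the tray, z up.
- tray_cam: the same tray with a fixed cam like the loose one at x = -29 mm; free half's middle at x = +22, y = 0. Origin and axes as for tray_stop.
- tray_dark: the same tray with a fixed dark sleeve like the loose one at x = -29 mm; free half's middle at x = +22, y = 0. Origin and axes as for tray_stop.
- tray_pale: the same tray with a fixed pale sleeve like the loose one at x = -29 mm; free half's middle at x = +22, y = 0. Origin and axes as for tray_stop.
- nail_tin: grey tin 66 mm across, 75 mm high, loose bystander; origin: centre of underside
- screwdriver: small red-handled screwdriver 186 mm long, loose bystander; origin under its middle
Not all that is in view belongs to the job. Leave any green look-alike of the cam alone.

How it is judged:
By the outcome, as a careful person would: the job done as asked, in the order asked, and still so for the second after the job is handed in, with the robot touching nothing.
It also fails if it takes over 125 s, if anything falls off the work surface, if the arm or the gripper's body presses on something with over 40 N, if the wrist force passes 120 N, or if a joint passes its speed limit or range.

### The arm

A 6-joint arm with a two-finger parallel gripper is mounted at the origin on a cart in front of the work surface, level with it; the furniture and walls round the work are solid. World frame = base frame: x ahead of the robot, y to its left, z up, the work surface at z = 0. Lengths are in m, angles in rad, forces in N, time in s.
With the tool pointing down it reaches from about 0.375 to 0.925 m from the base axis. Payload 5.7 kg.
Tool frame: the origin (TCP) lies at the very end of the fingers, on their centre line; the grasp point (between the pads) lies manip.grip_point_offset behind it (manip.grip_point_offset is the distance from the TCP to the grasp point, in m); z points along the fingers, x is the direction in which the jaws open and shut, and the axes are right-handed (so a half turn about z gives the same grasp; the last joint's range is limited). The gripper opens to 88 mm and grips with 3 to 60 N. Pads are 20 mm wide; open, the fingers measure 115 mm over their backs; the gripper's body (75 mm by 178 mm) begins 61 mm behind the grasp point.
Start: joints at [-1.411, 0.359, 1.51, -0, 1.272, -0.115], TCP at [0.163, -0.577, 0.183] pointing down, gripper open.
Joint ranges: [-2.97, 2.97], [-1.01, 2.36], [0.21, 2.38], [-0.96, 4.11], [0.2, 2.71], [-2.98, 2.98]. Speed limits (rad/s): [2.39, 2.39, 3.14, 3.14, 3.14, 3.14].

### API

Orientations are given as a unit quaternion [x, y, z, w].
In Python, from station import manip gives the robot as it stands. The module is installed in compiled form; this text tells all that it offers.
- The arm moves only by the tool move_arm, never from a script. Its argument "rows" is a list of rows, each an object of numbers: "x", "y", "z": the shift along the tool's x, y, z in m; "spin": the turn about the tool's z in rad. In form: [{"x": .., "y": .., "z": .., "spin": ..}, ...]. A call has 1 to 10 rows; each row is the pose to reach, as a shift and turn from the pose commanded when the call began, along the tool's axes at that moment; what a row does not reach only later rows make up. A row lasts 1/8 s, in which the tool goes at most 62.5 mm and 10.7 degrees, less where a joint would pass 70% of its speed; a pose out of reach is approached as far as the arm can. A call with a gripper value outside its range is refused whole. "fingers" is the closure, from 0 (fully open) to 1 (shut), set as the call begins (left out, the last holds). The fingers move at their own pace and stop on an object; the grip force is fixed at half the most. Time passes only in rows, so rows that repeat a pose let the fingers close. It gives the time, the measured TCP pose, the force and the opening at its end, in the units of the state.
- manip.sense(): the state, without advancing time (a new reading comes with each control period).
- manip.grab_frame(name): name is "side" or "top" or "wrist"; returns the picture (420x560x3 uint8, blue, green, red); there is no depth.
- manip.get_calibration(name): a dict with "camera_matrix" (3x3 intrinsics, pixels), "origin" and "rotation" of the camera in the world; the wrist camera has in their place "mount" (4x4, takes a point from camera to tool coordinates, whose origin is the TCP and whose axes are the tool frame's). Camera axes: x right, y down, z forward; pixel columns grow to the right and rows downward; lengths in m; the calibration is good to about 2 mm. A picture is of the moment at which its call begins: read the wrist's pose just before it. get_calibration takes no time and is no camera call.
- manip.finish_job(): hands the job in, once; it reports no verdict.
Trained networks look in the newest picture that a camera, given by its name, has taken for a name from the list of things; names that differ only in an ending like _2 or _b are one class to them, and where a whole thing is asked for, a point or a joint stands for the part that bears it (a point fixed in the world has none). Each returns a list of dicts, best first, with "p" (0 to 1); they miss things now and then, are a little off and sometimes report something else, mostly with a low value. They report only what shows in the picture. A call takes as long as a camera call. They do not tell look-alikes from the thing itself.
- manip.cut_out(camera, query): "region" (420x560 bool, what is visible of it).
- manip.mark_of(camera, query): "at" ([x, y, z] in m, in world coordinates, good to about 4 mm: a listed point, or the origin of a listed thing).
The state is a dict: "t": time; "joint_pos": joint angles; "joint_velocities": joint speeds; "joint_torque": joint torques, N m; "tool_pos": TCP position; "ee_rot": TCP orientation; "wrist_force": force on the tool from outside, world axes, zero at the start; "ft_torque": the same for the moment, N m; "finger_gap": finger opening in m.
Only numpy, scipy, OpenCV 4.12 (cv2) and the standard library are available. Lean on these libraries where they do the work, as an engineer would, in place of code of your own. Each camera call takes 0.05 s, during which the arm holds its last target.

## Working session

There is one attempt and no reset: what is moved stays moved. The work goes in short steps, Python scripts to look and compute and a tool call to move; the robot and the scene stay as the last step left them, time stands still between calls to the robot, and variables do not carry over. Pictures are saved under pics/ and viewed, and the job is handed in when it is done.

Besides the shell and the picture viewer there is one more tool, called after "Emit:" as a command line: name --argument value ..., lists and objects as JSON in quotes. move_arm: Moves the arm, as the interface text tells. Its arguments: {"type":"object","properties":{"rows":{"type":"array"},"fingers":{"type":"number"}},"required":["rows"]}

```bash
ls; mkdir -p pics
cat > h.py <<'E'
import numpy as np, cv2
from station import manip
from scipy.spatial.transform import Rotation as R
def snap(c,fn=None):
    s=manip.sense(); im=manip.grab_frame(c)
    if fn: cv2.imwrite('pics/'+fn,im)
    return s,im
def cam(c,s=None):
    k=manip.get_calibration(c); K=np.array(k['camera_matrix'])
    if c=='wrist':
        M=np.array(k['mount']); Rt=R.from_quat(s['ee_rot']).as_matrix()
        return K,Rt@M[:3,3]+np.array(s['tool_pos']),Rt@M[:3,:3]
    return K,np.array(k['origin']),np.array(k['rotation'])
def pix2w(c,uv,z,s=None):
    K,o,Rr=cam(c,s); d=Rr@np.linalg.solve(K,[uv[0],uv[1],1.]); return o+d*(z-o[2])/d[2]
def w2pix(c,p,s=None):
    K,o,Rr=cam(c,s); q=K@(Rr.T@(np.array(p)-o)); return q[:2]/q[2]
E
python3 - <<'E'
from h import *
np.set_printoptions(precision=4,suppress=True)
s,_=snap('top','top0.png'); snap('side','side0.png'); snap('wrist','wrist0.png')
print(s, manip.grip_point_offset)
for c in ['top','side']:
    for n in ['stop_board','stop','cam','sleeve_dark','sleeve_pale','tray_stop','tray_cam','tray_dark','tray_pale','nail_tin','screwdriver']:
        print(c,n,[(np.round(d['at'],3).tolist(),round(d['p'],2)) for d in manip.mark_of(c,n)])
for c in ['top','side','wrist']: print(manip.get_calibration(c))
E
```

```text
pics
{'t': 0.0, 'joint_pos': array([-1.4111,  0.3595,  1.5114,  0.    ,  1.2725, -0.1151]), 'joint_velocities': array([-0.0003, -0.0014,  0.0004,  0.0005, -0.0003,  0.0015]), 'joint_torque': array([ -0.0017, -51.5386, -27.0724,   0.0674,   0.0349,  -0.0001]), 'tool_pos': array([ 0.1627, -0.5767,  0.1822]), 'ee_rot': array([ 0.7973, -0.6036, -0.0007, -0.0006]), 'wrist_force': array([ 0.0613, -0.2535, -0.2434]), 'ft_torque': array([0.0095, 0.0512, 0.0456]), 'finger_gap': 0.08740374416703967} 0.0187
top stop_board [([0.434, -0.397, -0.003], 0.72)]
top stop [([0.434, -0.394, -0.002], 0.74), ([0.427, -0.4, 0.023], 0.69)]
top cam [([0.491, -0.42, 0.026], 0.7), ([0.723, -0.238, 0.012], 0.55), ([0.399, -0.258, 0.016], 0.55)]
top sleeve_dark [([0.576, -0.138, -0.003], 0.49), ([0.497, 0.033, -0.004], 0.22)]
top sleeve_pale [([0.672, -0.149, -0.001], 0.6)]
top tray_stop [([0.635, -0.028, 0.001], 0.94)]
top tray_cam [([0.498, 0.036, -0.002], 0.58)]
top tray_dark [([0.65, 0.07, -0.001], 0.8)]
top tray_pale [([0.507, -0.061, 0.001], 0.56)]
top nail_tin [([0.786, -0.15, -0.0], 0.96), ([0.652, 0.072
[... 761 characters left out ...]
.    ,   0.    ,   1.    ]]), 'origin': array([ 0.4606, -0.27  ,  1.1469]), 'rotation': array([ 0.7125, -0.6991,  0.0449, -0.0386])}
{'camera_matrix': array([[521.7342,   0.    , 273.7695],
       [  0.    , 521.7342, 210.3475],
       [  0.    ,   0.    ,   1.    ]]), 'origin': array([ 0.1059, -1.1888,  0.7737]), 'rotation': array([ 0.8593, -0.2175,  0.1098, -0.4496])}
{'camera_matrix': array([[364.7137,   0.    , 278.446 ],
       [  0.    , 364.7137, 212.9498],
       [  0.    ,   0.    ,   1.    ]]), 'mount': array([[ 1.    , -0.0004,  0.0004,  0.0003],
       [ 0.0003,  0.9659,  0.2589, -0.071 ],
       [-0.0005, -0.2589,  0.9659, -0.2032],
       [ 0.    ,  0.    ,  0.    ,  1.    ]])}
```

View pics/top0.png

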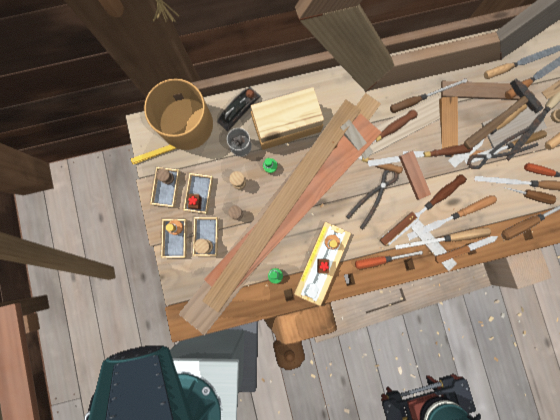

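View pics/side0.png

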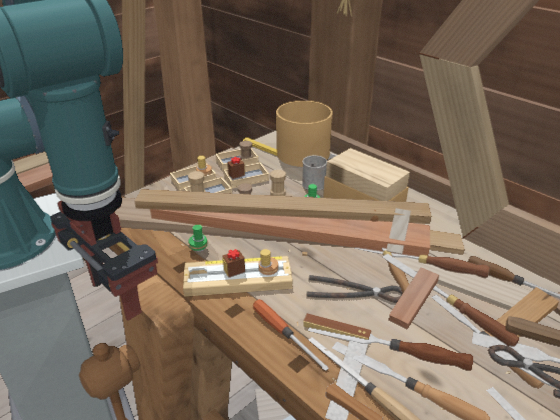

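View pics/wrist0.png

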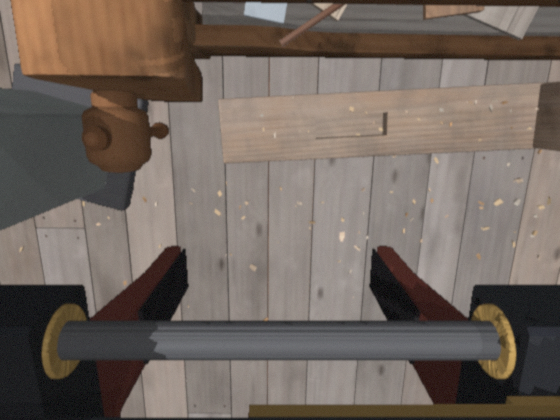

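```bash
sed -i "s/return K,np.array(k\['origin'\]),np.array(k\['rotation'\])/return K,np.array(k['origin']),R.from_quat(k['rotation']).as_matrix()/" h.py
python3 - <<'E'
from h import *
a=cv2.imread('pics/top0.png')
b=cv2.resize(a[205:315,255:375],None,fx=5,fy=5,interpolation=cv2.INTER_CUBIC)
c=cv2.resize(a[140:270,140:260],None,fx=4.6,fy=4.6,interpolation=cv2.INTER_CUBIC)
cv2.imwrite('pics/c1.png',b);cv2.imwrite('pics/c2.png',c)
a=cv2.imread('pics/side0.png')
cv2.imwrite('pics/c3.png',cv2.resize(a[130:310,150:350],None,fx=4,fy=3.3,interpolation=cv2.INTER_CUBIC))
E
```

```text
(no output)
```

View pics/c1.png

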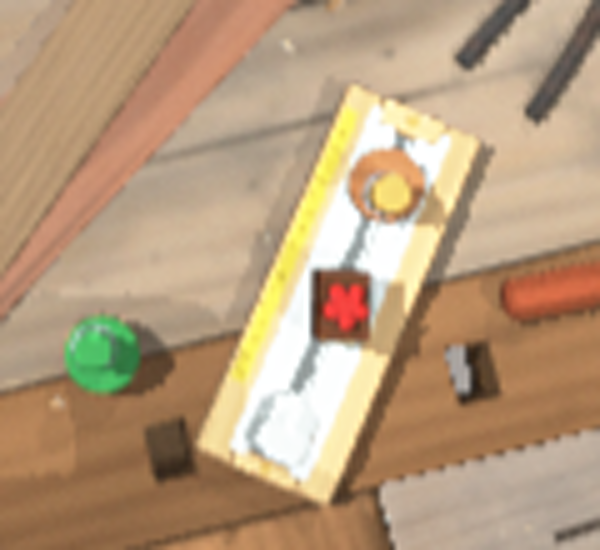

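View pics/c2.png

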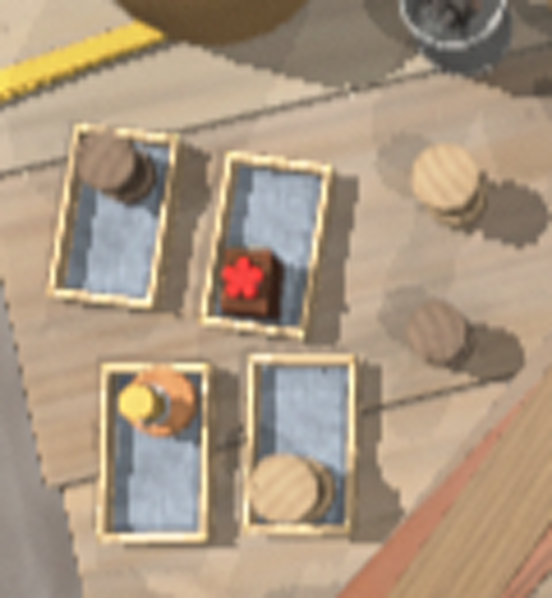

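View pics/c3.png

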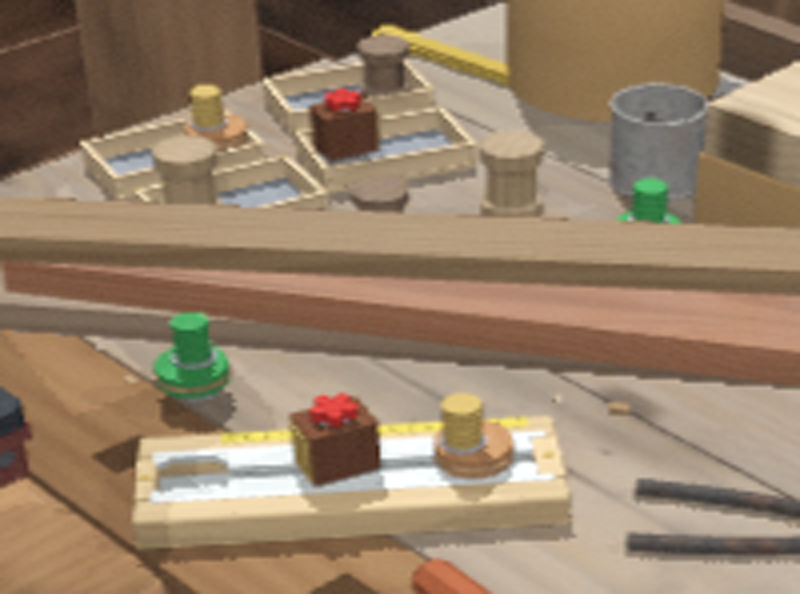

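```bash
cat >> h.py <<'E'
np.set_printoptions(precision=4,suppress=True)
import math
def yawof(s):
    x=R.from_quat(s['ee_rot']).as_matrix()[:,0]; return math.atan2(x[1],x[0])
def plan(target,yaw=None,s=None):
    """shift in tool axes & spin; yaw = world heading of tool x (mod pi)"""
    s=s or manip.sense(); Rt=R.from_quat(s['ee_rot']).as_matrix()
    d=Rt.T@(np.array(target)-s['tool_pos']); sp=0; alt=0
    if yaw is not None:
        sp=-(yaw-yawof(s)); sp=(sp+math.pi/2)%math.pi-math.pi/2
        alt=sp-math.copysign(math.pi,sp)
    print('shift',d.round(4),'spin',round(sp,3),'alt',round(alt,3),'rows',np.linalg.norm(d)/.0625,abs(sp)/math.radians(10.7),'| tcp',np.array(s['tool_pos']).round(4),'yaw',round(yawof(s),3),'j6',round(s['joint_pos'][5],3),'gap',round(s['finger_gap'],4),'F',np.array(s['wrist_force']).round(1),'t',round(s['t'],2))
E
python3 - <<'E'
from h import *
P=[pix2w('top',(255+u/5,205+v/5),.024) for u,v in [(350,88),(488,145),(330,503),(200,447)]]
for p in P: print(p)
P=np.array(P); print('ctr',P.mean(0), np.linalg.norm(P[0]-P[1]),np.linalg.norm(P[1]-P[2]), 'ax',math.atan2(*(P[2]+P[3]-P[0]-P[1])[1::-1]))
plan([.434,-.398,.26],None)
E
```

```text
[ 0.5528 -0.4045  0.024 ]
[ 0.5209 -0.4855  0.024 ]
[ 0.3144 -0.3943  0.024 ]
[ 0.3445 -0.3194  0.024 ]
ctr [ 0.4331 -0.4009  0.024 ] 0.0871107881794495 0.22574013514100658 ax 2.7395578611168374
shift [-0.0991 -0.3097 -0.077 ] spin 0 alt 0 rows 5.347054624550096 0.0 | tcp [ 0.1628 -0.5774  0.183 ] yaw -1.296 j6 -0.115 gap 0.088 F [-0.1  0.1  0.6] t 1.25
```

Emit:
move_arm --rows '[{"x": 0, "y": 0, "z": -0.05}, {"x": -0.02, "y": -0.06, "z": -0.077}, {"x": -0.04, "y": -0.12, "z": -0.077}, {"x": -0.06, "y": -0.18, "z": -0.077}, {"x": -0.08, "y": -0.24, "z": -0.077}, {"x": -0.099, "y": -0.295, "z": -0.077}, {"x": -0.099, "y": -0.31, "z": -0.077}, {"x": -0.099, "y": -0.31, "z": -0.077}]'

```text
validation failed for argument at $.ro...
```

Run:
```python
from h import *
s,_=snap('wrist','w1.png'); plan([.434,-.398,.26])
for n in ['stop_board','stop','cam']: print(n,[(np.round(d['at'],4).tolist(),round(d['p'],2)) for d in manip.mark_of('wrist',n)])
print({k:(v.tolist() if hasattr(v,'tolist') else v) for k,v in s.items()})
import pickle; pickle.dump(s,open('s1.pkl','wb'))
```

```text
shift [-0.0991 -0.3097 -0.077 ] spin 0 alt 0 rows 5.346986988086159 0.0 | tcp [ 0.1628 -0.5774  0.183 ] yaw -1.296 j6 -0.115 gap 0.0873 F [-0.9  0.9 -1. ] t 1.3
stop_board []
stop []
cam []
{'t': 1.25, 'joint_pos': [-1.4111211227012508, 0.35880416327815684, 1.5104295894878834, 7.792262391262166e-06, 1.2724964511003674, -0.11510273113568883], 'joint_velocities': [7.949199926299067e-05, 0.0017308727574342371, -0.0007500342589056204, -0.0008485099150175005, -0.0017300404077899502, 0.0002451184964834884], 'joint_torque': [0.0023089705064194277, -51.53321385383606, -27.112088799476624, 0.06731671281158924, 0.024421170819550753, -1.4948607258702395e-05], 'tool_pos': [0.16278543384770863, -0.5774397209356518, 0.1830090090952532], 'ee_rot': [0.7972863346401389, -0.6036012722420362, -4.7129086665905e-05, -5.022685467589963e-05], 'wrist_force': [-0.12072898643831569, 0.11851416829731454, 0.5858567757701134], 'ft_torque': [-0.05236893385258742, -0.006509754585381643, -0.026853323070943062], 'finger_gap': 0.08802074542009232}
```

View pics/w1.png

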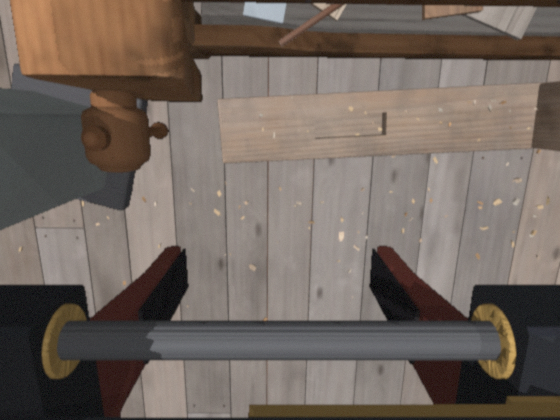

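Emit:
move_arm --rows '[{"x": 0, "y": 0, "z": -0.05, "spin": 0}, {"x": -0.02, "y": -0.06, "z": -0.077, "spin": 0}, {"x": -0.04, "y": -0.12, "z": -0.077, "spin": 0}, {"x": -0.06, "y": -0.18, "z": -0.077, "spin": 0}, {"x": -0.08, "y": -0.24, "z": -0.077, "spin": 0}, {"x": -0.099, "y": -0.295, "z": -0.077, "spin": 0}, {"x": -0.099, "y": -0.31, "z": -0.077, "spin": 0}, {"x": -0.099, "y": -0.31, "z": -0.077, "spin": 0}]'

```text
t: 2.45
tool_pos: [0.435, -0.3979, 0.2599]
ee_rot: [0.798, -0.603, -0.0, 0.0]
wrist_force: [-0.2, -0.1, 0.3]
finger_gap: 0.088
```

Run:
```python
from h import *
s,_=snap('wrist','w2.png'); plan([.434,-.398,.26])
for n in ['stop_board','stop','cam']: print(n,[(np.round(d['at'],4).tolist(),round(d['p'],2)) for d in manip.mark_of('wrist',n)])
import pickle; pickle.dump(s,open('s1.pkl','wb'))
```

```text
shift [-0.0005 -0.0003 -0.0001] spin 0 alt 0 rows 0.009429529456740063 0.0 | tcp [ 0.4339 -0.3986  0.2599] yaw -1.295 j6 0.436 gap 0.0878 F [-0.6  0.6  0.7] t 2.5
stop_board [([0.4302, -0.4, -0.001], 0.96)]
stop [([0.4271, -0.3973, 0.0251], 0.93)]
cam [([0.4037, -0.258, 0.0129], 0.69), ([0.4911, -0.423, 0.0227], 0.67)]
```

View pics/w2.png

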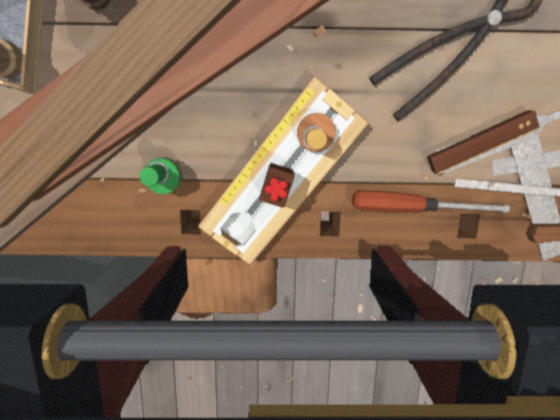

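Run:
```python
from h import *
a=cv2.imread('pics/w2.png')
cv2.imwrite('pics/c4.png',cv2.resize(a[70:270,190:380],None,fx=3,fy=3,interpolation=cv2.INTER_CUBIC))
```

```text
(no output)
```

View pics/c4.png

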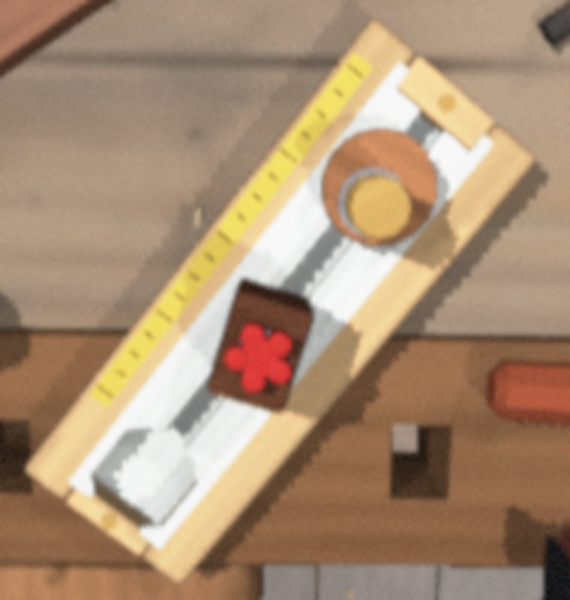

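Run:
```python
from h import *
import pickle; s=pickle.load(open('s1.pkl','rb'))
f=lambda u,v,z: pix2w('wrist',(190+(u+.5)/3-.5,70+(v+.5)/3-.5),z,s)
P=np.array([f(*q,.024) for q in [(375,22),(535,158),(180,580),(28,468)]]); print(P)
c=P.mean(0); ax=P[2]+P[3]-P[0]-P[1]; ya=math.atan2(ax[1],ax[0]); print('ctr',c,np.linalg.norm(P[0]-P[1]),np.linalg.norm(P[1]-P[2]),np.linalg.norm(P[2]-P[3]),np.linalg.norm(P[0]-P[3]),ya)
# side edges
for a,b in ((0,3),(1,2)): d=P[b]-P[a]; print(math.atan2(d[1],d[0]))
print('knob',f(260,358,.077),'nut top',f(379,208,.072))
print('port',f(147,476,.024))
print('slot end pts', f(205,405,.024),f(335,245,.024),f(425,125,.024))
e=np.array([math.cos(ya),math.sin(ya),0]);print('port pred',c+.085*e)
for q in [((243,290),(210,390)),((312,312),(278,410)),((210,390),(278,410))]:
    d=f(*q[1],.066)-f(*q[0],.066); print('blk',math.atan2(d[1],d[0]),np.linalg.norm(d))
```

```text
[[ 0.5548 -0.4071  0.024 ]
 [ 0.5242 -0.4819  0.024 ]
 [ 0.3155 -0.3936  0.024 ]
 [ 0.3469 -0.3195  0.024 ]]
ctr [ 0.4353 -0.4005  0.024 ] 0.08083491356103119 0.22662791273496097 0.08051938497200781 0.22555368275868623 2.742353503115811
2.7430421335160062
2.7416681368657616
knob [ 0.4289 -0.3977  0.077 ] nut top [ 0.4909 -0.4236  0.072 ]
port [ 0.3571 -0.3684  0.024 ]
slot end pts [ 0.3934 -0.3839  0.024 ] [ 0.4708 -0.4166  0.024 ] [ 0.5243 -0.4368  0.024 ]
port pred [ 0.357  -0.3675  0.024 ]
blk 3.094898214374333 0.03928564818320521
blk 3.0959966727520283 0.038878045813316546
blk -1.588244507521868 0.026461399654140808
```

Run:
```python
from h import *
plan([.4289,-.3977,.035],-1.617)
```

```text
shift [-0.0024  0.0033  0.2249] spin 0.319 alt -2.822 rows 3.599614208666976 1.7087217666586492 | tcp [ 0.4329 -0.3991  0.2599] yaw -1.298 j6 0.436 gap 0.0876 F [-0.3  0.2  0.4] t 2.65
```

Emit:
move_arm --rows '[{"x": -0.001, "y": 0.002, "z": 0.06, "spin": 0.16}, {"x": -0.002, "y": 0.004, "z": 0.12, "spin": 0.32}, {"x": -0.002, "y": 0.004, "z": 0.165, "spin": 0.32}, {"x": -0.002, "y": 0.004, "z": 0.2, "spin": 0.32}, {"x": -0.002, "y": 0.004, "z": 0.225, "spin": 0.32}, {"x": -0.002, "y": 0.004, "z": 0.225, "spin": 0.32}]'

```text
t: 3.4
tool_pos: [0.4275, -0.3967, 0.0333]
ee_rot: [-0.69, 0.724, 0.002, 0.0]
wrist_force: [-0.5, -0.8, 0.8]
finger_gap: 0.0875
```

Run:
```python
from h import *
snap('wrist','w3.png'); plan([.4289,-.3977,.035],-1.617)
```

```text
shift [ 0.     -0.0003 -0.0003] spin -0.001 alt 3.141 rows 0.005933364087880793 0.003619233810731613 | tcp [ 0.4286 -0.3977  0.0347] yaw -1.618 j6 0.752 gap 0.0881 F [ 0.4 -0.2  0.6] t 3.45
```

View pics/w3.png

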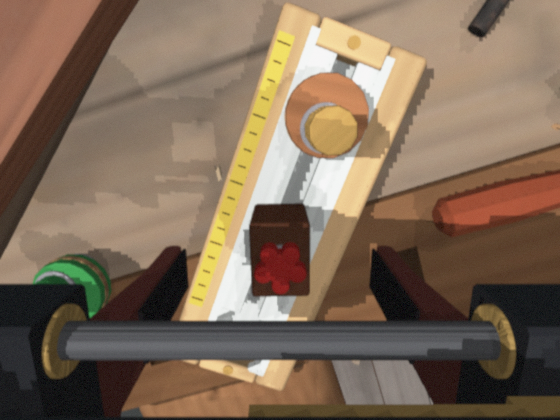

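Emit:
move_arm --rows '[{"x": 0, "y": 0, "z": 0, "spin": 0}, {"x": 0, "y": 0, "z": 0, "spin": 0}, {"x": 0, "y": 0, "z": 0, "spin": 0}, {"x": 0, "y": 0, "z": 0, "spin": 0}, {"x": 0, "y": 0, "z": 0, "spin": 0}, {"x": 0, "y": 0, "z": 0, "spin": 0}]' --fingers 1

```text
t: 4.2
tool_pos: [0.4299, -0.3971, 0.035]
ee_rot: [-0.691, 0.723, 0.0, 0.0]
wrist_force: [0.6, 0.0, -0.6]
finger_gap: 0.0315
```

Run:
```python
from h import *
plan([.357+.0,-.3675,.036])
```

```text
shift [-0.0263  0.0742 -0.001 ] spin 0 alt 0 rows 1.259481581978899 0.0 | tcp [ 0.4299 -0.3971  0.035 ] yaw -1.616 j6 0.752 gap 0.0315 F [ 0.6  0.  -0.6] t 4.2
```

Emit:
move_arm --rows '[{"x": 0, "y": 0, "z": -0.001, "spin": 0}, {"x": -0.0054, "y": 0.0146, "z": -0.001, "spin": 0}, {"x": -0.0107, "y": 0.0292, "z": -0.001, "spin": 0}, {"x": -0.016, "y": 0.0438, "z": -0.001, "spin": 0}, {"x": -0.0214, "y": 0.0584, "z": -0.001, "spin": 0}, {"x": -0.0267, "y": 0.073, "z": -0.001, "spin": 0}, {"x": -0.0267, "y": 0.073, "z": -0.001, "spin": 0}]'

```text
t: 5.08
tool_pos: [0.3566, -0.3661, 0.0359]
ee_rot: [-0.691, 0.723, 0.001, 0.0]
wrist_force: [0.1, -0.6, 0.2]
finger_gap: 0.0004
```

Run:
```python
from h import *
plan([.357+.0,-.3675,.036]); snap('wrist','w4.png'); snap('side','s4.png')
a=cv2.imread('pics/w4.png'); b=cv2.imread('pics/s4.png')[200:320,150:320]
cv2.imwrite('pics/c5.png',np.hstack([a[::1][:,:],cv2.resize(b,(240,420))]))
```

```text
shift [ 0.0014 -0.0004 -0.0001] spin 0 alt 0 rows 0.02349339553730422 0.0 | tcp [ 0.3566 -0.3661  0.0359] yaw -1.617 j6 0.683 gap 0.0004 F [ 0.1 -0.6  0.2] t 5.08
```

View pics/c5.png

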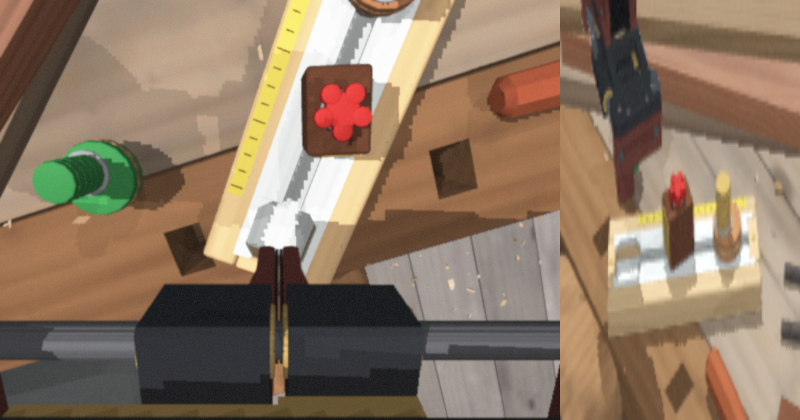

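Emit:
move_arm --rows '[{"x": 0, "y": 0, "z": -0.05, "spin": 0}, {"x": 0, "y": 0, "z": -0.1, "spin": 0}, {"x": 0, "y": -0.02, "z": -0.15, "spin": 0}, {"x": 0.01, "y": -0.06, "z": -0.15, "spin": 0}, {"x": 0.01, "y": -0.06, "z": -0.15, "spin": 0}]' --fingers 0

```text
t: 5.8
tool_pos: [0.4209, -0.3816, 0.1871]
ee_rot: [-0.692, 0.722, -0.002, 0.0]
wrist_force: [-0.5, 1.2, -0.2]
finger_gap: 0.0471
```

Run:
```python
from h import *
import pickle
s,a=snap('wrist','w5.png');pickle.dump(s,open('s5.pkl','wb')); plan([.4289,-.3977,.035],-1.617)
print([(np.round(d['at'],4).tolist(),round(d['p'],2)) for d in manip.mark_of('wrist','stop')])
cv2.imwrite('pics/c6.png',cv2.resize(a[60:260,180:380],None,fx=3,fy=3,interpolation=cv2.INTER_CUBIC))
```

```text
shift [ 0.0169 -0.0108  0.151 ] spin 0.002 alt -3.139 rows 2.4379068853894794 0.013303240701152592 | tcp [ 0.4188 -0.3803  0.186 ] yaw -1.615 j6 0.755 gap 0.0509 F [-0.8  0.8 -0.7] t 5.85
[([0.4293, -0.3968, 0.0235], 0.78)]
```

View pics/c6.png

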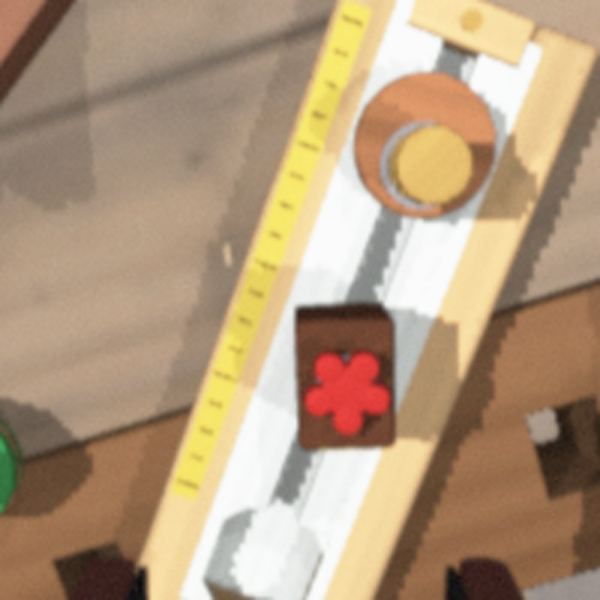

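Run:
```python
from h import *
import pickle; s=pickle.load(open('s5.pkl','rb'))
f=lambda u,v,z: pix2w('wrist',(180+(u+.5)/3-.5,60+(v+.5)/3-.5),z,s)
print('knob',f(347,392,.077),'nut top',f(432,165,.072),'port',f(264,555,.024))
for q in [((297,310),(301,448)),((392,305),(393,444)),((301,448),(393,444))]:
    d=f(*q[1],.066)-f(*q[0],.066); print('blk',math.atan2(d[1],d[0]),np.linalg.norm(d))
print('blkctr',(f(301,448,.066)+f(393,444,.066))/2)
```

```text
knob [ 0.4282 -0.3972  0.077 ] nut top [ 0.4911 -0.4234  0.072 ] port [ 0.3601 -0.3681  0.024 ]
blk 3.1269898041492903 0.04215323615623564
blk 3.127373907085252 0.04237977683768938
blk -1.570517367037941 0.02814648336524829
blkctr [ 0.4092 -0.3971  0.066 ]
```

Emit:
move_arm --rows '[{"x": 0.017, "y": -0.0115, "z": 0.03, "spin": 0}, {"x": 0.017, "y": -0.0115, "z": 0.06, "spin": 0}, {"x": 0.017, "y": -0.0115, "z": 0.06, "spin": 0}, {"x": 0.017, "y": -0.0115, "z": 0.06, "spin": 0}]'

```text
t: 6.4
tool_pos: [0.4279, -0.3973, 0.1265]
ee_rot: [-0.691, 0.723, 0.0, 0.0]
wrist_force: [0.7, -0.6, 0.9]
finger_gap: 0.0875
```

Run:
```python
from h import *
for i in range(6):
    s,_=snap('wrist'); plan([.4287,-.3975,.034],-1.61)
```

```text
shift [-0.0003 -0.0002  0.0931] spin -0.006 alt 3.135 rows 1.489128235827424 0.033066319357162574 | tcp [ 0.4284 -0.3978  0.1271] yaw -1.616 j6 0.75 gap 0.088 F [ 0.  -0.6  0.1] t 6.45
shift [-0.0006  0.0002  0.0934] spin -0.006 alt 3.136 rows 1.4937065593001249 0.03244023992579928 | tcp [ 0.4287 -0.398   0.1274] yaw -1.616 j6 0.75 gap 0.0882 F [-0.1  0.3  0.3] t 6.5
shift [-0.0007  0.0003  0.0934] spin -0.006 alt 3.136 rows 1.4945149598725116 0.03238398197278329 | tcp [ 0.4288 -0.398   0.1274] yaw -1.616 j6 0.75 gap 0.0875 F [-0.5 -0.4 -1. ] t 6.55
shift [-0.0006  0.0003  0.0933] spin -0.006 alt 3.136 rows 1.49281070128389 0.032180129221951015 | tcp [ 0.4288 -0.398   0.1273] yaw -1.616 j6 0.75 gap 0.0875 F [ 0.4 -0.2 -0.2] t 6.6
shift [-0.0005  0.0002  0.0932] spin -0.006 alt 3.136 rows 1.4904772773993331 0.03186285425068157 | tcp [ 0.4288 -0.3979  0.1272] yaw -1.616 j6 0.75 gap 0.0875 F [0.1 0.3 0.5] t 6.65
shift [-0.0004  0.0001  0.093 ] spin -0.006 alt 3.136 rows 1.4872590854836523 0.031671507292628694 | tcp [ 0.4287 -0.3978  0.127 ] yaw -1.616 j6 0.75 gap 0.0882 F [ 0.3  0.1 -0.4] t 6.7
```

Emit:
move_arm --rows '[{"x": 0, "y": 0, "z": 0.05, "spin": 0}, {"x": 0, "y": 0, "z": 0.093, "spin": 0}, {"x": 0, "y": 0, "z": 0.093, "spin": 0}]'

```text
t: 7.08
tool_pos: [0.4264, -0.3951, 0.0306]
ee_rot: [-0.691, 0.723, 0.003, 0.0]
wrist_force: [-0.6, -0.1, -0.2]
finger_gap: 0.0877
```

Emit:
move_arm --rows '[{"x": 0, "y": 0, "z": 0, "spin": 0}, {"x": 0, "y": 0, "z": 0, "spin": 0}, {"x": 0, "y": 0, "z": 0, "spin": 0}, {"x": 0, "y": 0, "z": 0, "spin": 0}, {"x": 0, "y": 0, "z": 0, "spin": 0}, {"x": 0, "y": 0, "z": 0, "spin": 0}, {"x": 0, "y": 0, "z": 0, "spin": 0}, {"x": 0, "y": 0, "z": 0, "spin": 0}, {"x": 0, "y": 0, "z": 0, "spin": 0}]' --fingers 1

```text
t: 8.2
tool_pos: [0.4284, -0.3974, 0.033]
ee_rot: [-0.691, 0.723, 0.0, 0.0]
wrist_force: [-0.1, 1.0, -1.1]
finger_gap: 0.0139
```

Run:
```python
from h import *
for i in range(2):
    s,_=snap('wrist'); plan([.357,-.368,.036])
```

```text
shift [-0.0261  0.0726 -0.003 ] spin 0 alt 0 rows 1.2355057992186824 0.0 | tcp [ 0.4284 -0.3973  0.033 ] yaw -1.616 j6 0.75 gap 0.0141 F [ 0.4 -0.5 -0.4] t 8.25
shift [-0.0261  0.0726 -0.003 ] spin 0 alt 0 rows 1.235108575903729 0.0 | tcp [ 0.4283 -0.3973  0.033 ] yaw -1.616 j6 0.75 gap 0.0137 F [ 0.3 -0.  -1. ] t 8.3
```

Run:
```python
from h import *
s,a=snap('wrist','w6.png'); _,b=snap('side','s6.png')
cv2.imwrite('pics/c7.png',np.hstack([a,cv2.resize(b[200:320,150:320],(240,420))]))
```

```text
(no output)
```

View pics/c7.png

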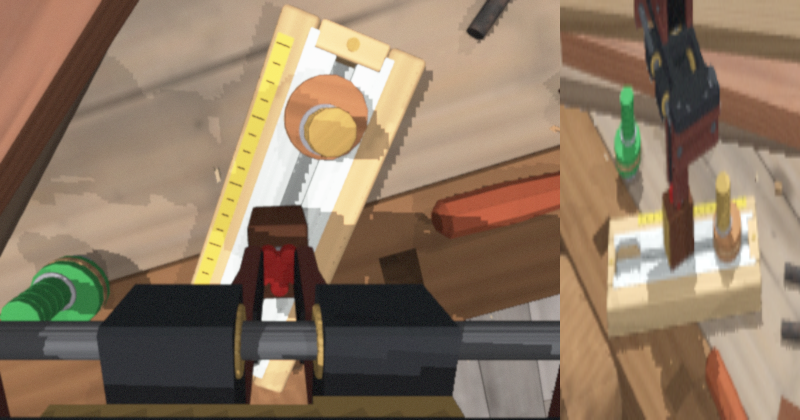

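Run:
```python
from h import *
s=manip.sense(); b=cv2.imread('pics/s6.png')
for p,c in (([.4284,-.3974,.033],(255,0,0)),([.4284,-.3974,.0517],(0,255,0)),([.4284,-.3974,.077],(255,0,255)),([.357,-.368,.024],(0,255,255))):
    q=w2pix('side',p); print(q); cv2.circle(b,tuple(int(round(x)) for x in q),2,c,-1)
cv2.imwrite('pics/c8.png',cv2.resize(b[170:310,150:320],None,fx=4.3,fy=4.3,interpolation=cv2.INTER_CUBIC))
print(manip.cut_out('side','stop') and 1)
```

```text
[234.4051 267.3588]
[233.9651 260.6981]
[233.356  251.4799]
[198.62   273.1373]
1
```

View pics/c8.png

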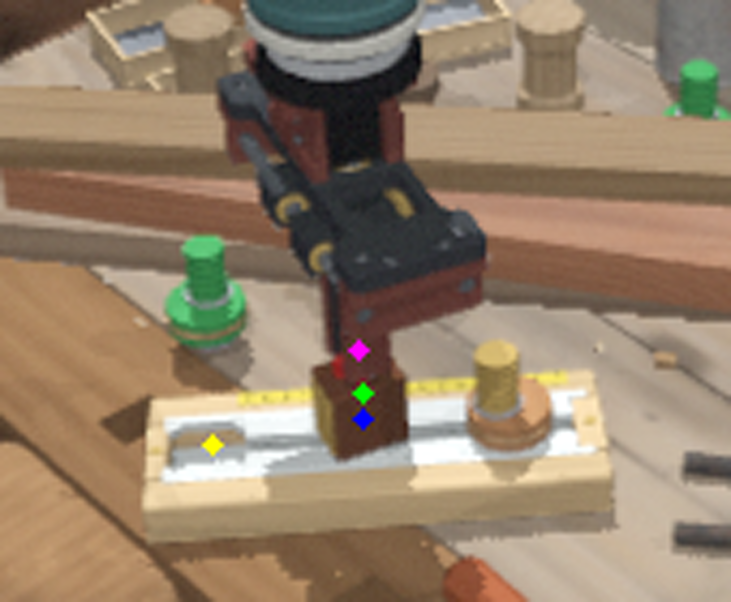

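Emit:
move_arm --rows '[{"x": 0, "y": 0, "z": 0, "spin": 0}, {"x": -0.0018, "y": 0.005, "z": 0, "spin": 0}, {"x": -0.0036, "y": 0.01, "z": 0, "spin": 0}, {"x": -0.0036, "y": 0.01, "z": 0, "spin": 0}]'

```text
t: 8.95
tool_pos: [0.4224, -0.3959, 0.0344]
ee_rot: [-0.691, 0.723, -0.004, 0.001]
wrist_force: [10.6, -1.2, -1.5]
finger_gap: 0.0141
```

Run:
```python
from h import *
plan([.357,-.368,.036])
s,a=snap('wrist','w7.png'); _,b=snap('side','s7.png')
cv2.imwrite('pics/c9.png',np.hstack([a[150:400,150:420],cv2.resize(b[200:320,150:320],None,fx=3,fy=250/120)]))
```

```text
shift [-0.0248  0.0666 -0.0023] spin 0 alt 0 rows 1.1377359021040152 0.0 | tcp [ 0.4224 -0.3959  0.0344] yaw -1.617 j6 0.741 gap 0.0141 F [10.6 -1.2 -1.5] t 8.95
```

View pics/c9.png

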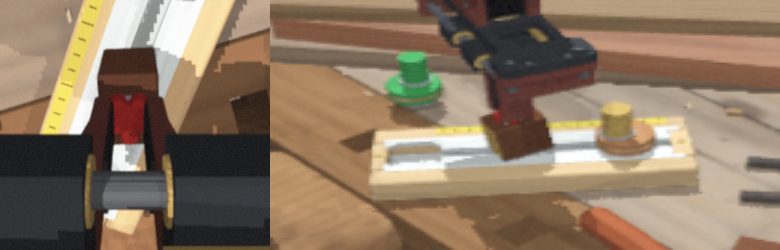

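Run:
```python
from h import *
L=[cv2.resize(cv2.imread('pics/%s.png'%n)[225:290,185:275],None,fx=4.4,fy=4.4,interpolation=cv2.INTER_CUBIC) for n in ('side0','s4','s6','s7')]
cv2.imwrite('pics/c10.png',np.vstack([np.hstack(L[:2]),np.hstack(L[2:])]))
s,_=snap('side'); plan([.357,-.368,.036])
```

```text
shift [-0.0249  0.0666 -0.0023] spin 0 alt 0 rows 1.1388120633998693 0.0 | tcp [ 0.4224 -0.3959  0.0343] yaw -1.617 j6 0.741 gap 0.0138 F [ 8.8 -1.5 -1. ] t 9.1
```

View pics/c10.png

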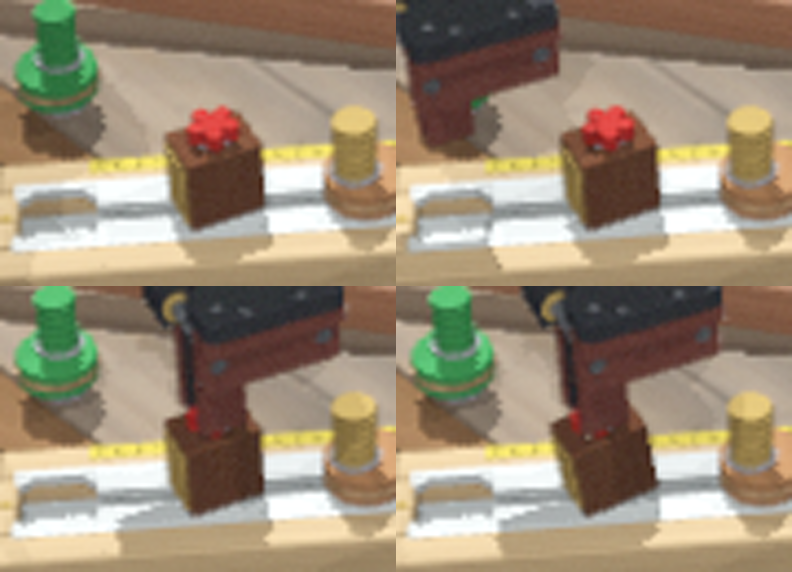

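Emit:
move_arm --rows '[{"x": 0, "y": 0, "z": 0, "spin": 0}, {"x": 0, "y": 0, "z": 0, "spin": 0}, {"x": 0, "y": 0, "z": 0, "spin": 0}, {"x": 0, "y": 0, "z": -0.04, "spin": 0}, {"x": 0, "y": 0, "z": -0.09, "spin": 0}, {"x": 0, "y": 0, "z": -0.09, "spin": 0}, {"x": 0, "y": 0, "z": -0.09, "spin": 0}]' --fingers 0

```text
t: 9.98
tool_pos: [0.418, -0.3929, 0.1226]
ee_rot: [-0.691, 0.723, 0.0, 0.0]
wrist_force: [-0.2, 0.6, -0.4]
finger_gap: 0.0801
```

Run:
```python
from h import *
import pickle
s,b=snap('side','s8.png'); s,a=snap('wrist','w8.png'); pickle.dump(s,open('s8.pkl','wb'))
plan([.4287,-.3975,.034])
Rt=R.from_quat(s['ee_rot']).as_matrix()
for x in (-.044,0,.044):
  for z in (0,-.0187):
    p=np.array(s['tool_pos'])+Rt@[x,0,z]; q=w2pix('side',p).round().astype(int); r=w2pix('wrist',p,s).round().astype(int); print(q,r)
    cv2.circle(b,tuple(map(int,q)),1,(255,0,0) if z==0 else (0,255,0),-1); cv2.circle(a,tuple(map(int,r)),2,(255,0,0) if z==0 else (0,255,0),-1)
cv2.imwrite('pics/c11.png',np.hstack([a[:,100:460],cv2.resize(b[150:300,150:300],(420,420),interpolation=cv2.INTER_CUBIC)]))
```

```text
shift [ 0.0049 -0.0116  0.0875] spin 0 alt 0 rows 1.4145600257716728 0.0 | tcp [ 0.4175 -0.3923  0.1215] yaw -1.616 j6 0.741 gap 0.0866 F [-0.1  0.7 -0.4] t 10.07
[219 223] [203 240]
[218 216] [196 252]
[226 235] [278 240]
[226 227] [278 252]
[235 247] [353 240]
[234 240] [360 252]
```

View pics/c11.png

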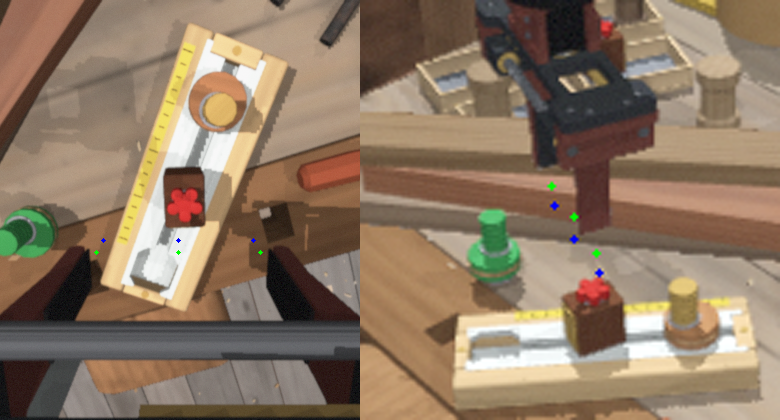

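Run:
```python
from h import *
import pickle; s=pickle.load(open('s8.pkl','rb'))
Rt=R.from_quat(s['ee_rot']).as_matrix()
for z in (-.03,-.035,-.04,-.045):
  print(z,[ [w2pix('side',np.array(s['tool_pos'])+Rt@[x,y,z]).round(1) for y in (-.01,.01)] for x in (.044,.0575)], [w2pix('wrist',np.array(s['tool_pos'])+Rt@[x,-.01,z],s).round(0) for x in (-.044,.044)])
b=cv2.imread('pics/s8.png'); cv2.imwrite('pics/c12.png',cv2.resize(b[190:250,210:260],None,fx=10,fy=10,interpolation=cv2.INTER_CUBIC))
b=cv2.imread('pics/w8.png'); cv2.imwrite('pics/c13.png',cv2.resize(b[220:330,150:410],None,fx=3,fy=3,interpolation=cv2.INTER_CUBIC))
```

```text
-0.03 [[array([238.5, 233.6]), array([229. , 236.3])], [array([241.2, 237.4]), array([231.6, 240.2])]] [array([190., 241.]), array([366., 241.])]
-0.035 [[array([238.4, 231.6]), array([228.9, 234.3])], [array([241.1, 235.3]), array([231.5, 238.1])]] [array([188., 245.]), array([368., 245.])]
-0.04 [[array([238.3, 229.5]), array([228.7, 232.2])], [array([241. , 233.3]), array([231.3, 236.1])]] [array([186., 248.]), array([371., 248.])]
-0.045 [[array([238.2, 227.5]), array([228.6, 230.2])], [array([240.9, 231.2]), array([231.2, 234. ])]] [array([183., 252.]), array([373., 252.])]
```

View pics/c12.png

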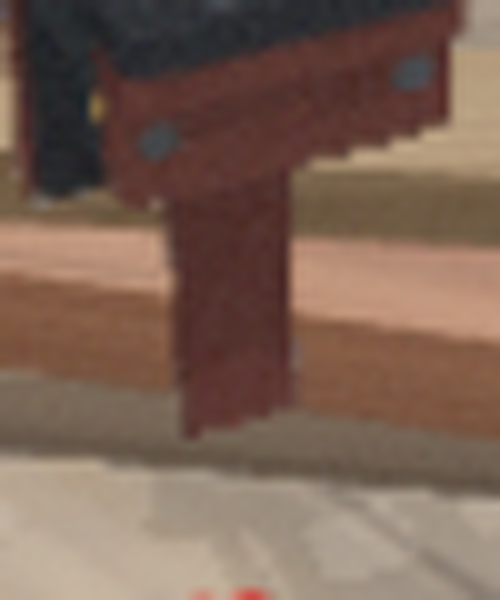

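View pics/c13.png

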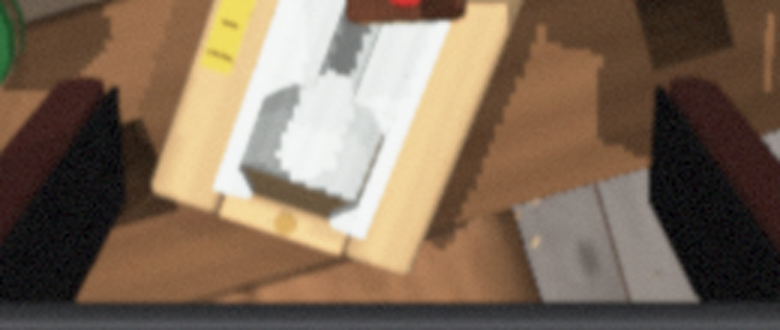

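Run:
```python
from h import *
b=cv2.imread('pics/w8.png'); cv2.imwrite('pics/c14.png',cv2.resize(b[150:310,190:390],None,fx=4,fy=3.75,interpolation=cv2.INTER_CUBIC))
```

```text
(no output)
```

View pics/c14.png

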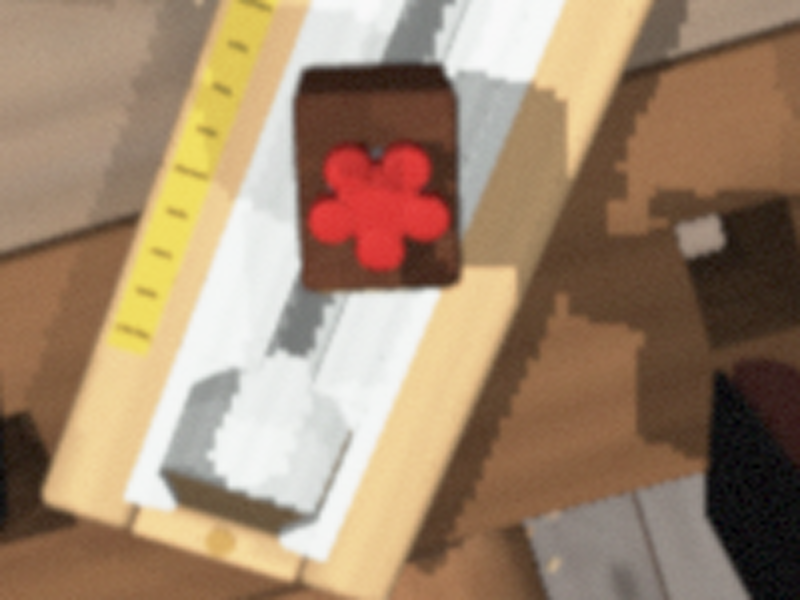

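Run:
```python
from h import *
import pickle; s=pickle.load(open('s8.pkl','rb'))
f=lambda u,v,z: pix2w('wrist',(190+(u+.5)/4-.5,150+(v+.5)/3.75-.5),z,s)
print('knob',f(380,212,.073),'port',f(258,450,.024))
for q in [((298,98),(306,287)),((455,96),(460,287)),((306,287),(460,287))]:
    d=f(*q[1],.066)-f(*q[0],.066); print('blk',math.atan2(d[1],d[0]),np.linalg.norm(d))
print('blkctr',sum(f(*q,.066) for q in [(298,98),(306,287),(455,96),(460,287)])/4)
```

```text
knob [ 0.4259 -0.3973  0.073 ] port [ 0.3566 -0.368   0.024 ]
blk 3.125183588649118 0.03774277133752196
blk 3.1381707725522796 0.03813900870497523
blk -1.6158975622812635 0.028587197088286442
blkctr [ 0.4278 -0.3975  0.066 ]
```

Emit:
move_arm --rows '[{"x": 0.0042, "y": -0.0095, "z": 0.03, "spin": -0.02}, {"x": 0.0042, "y": -0.0095, "z": 0.07, "spin": -0.02}, {"x": 0.0042, "y": -0.0095, "z": 0.1, "spin": -0.02}, {"x": 0.0042, "y": -0.0095, "z": 0.122, "spin": -0.02}, {"x": 0.0042, "y": -0.0095, "z": 0.122, "spin": -0.02}]'

```text
t: 10.7
tool_pos: [0.4258, -0.3956, -0.0019]
ee_rot: [-0.698, 0.716, 0.003, 0.0]
wrist_force: [-0.5, 0.4, 0.0]
finger_gap: 0.0878
```

Emit:
move_arm --rows '[{"x": 0, "y": 0, "z": 0, "spin": 0}, {"x": 0, "y": 0, "z": 0, "spin": 0}, {"x": 0, "y": 0, "z": 0, "spin": 0}, {"x": 0, "y": 0, "z": 0, "spin": 0}, {"x": 0, "y": 0, "z": 0, "spin": 0}, {"x": 0, "y": 0, "z": 0, "spin": 0}, {"x": 0, "y": 0, "z": 0, "spin": 0}, {"x": 0, "y": 0, "z": 0, "spin": 0}]' --fingers 1

```text
t: 11.7
tool_pos: [0.4279, -0.3979, 0.0011]
ee_rot: [-0.698, 0.716, 0.0, 0.0]
wrist_force: [-0.6, 0.6, 1.8]
finger_gap: 0.0301
```

Run:
```python
from h import *
s,a=snap('wrist','w9.png'); s,b=snap('side','s9.png'); plan([.357,-.3675,0.0])
cv2.imwrite('pics/c15.png',np.hstack([a[120:400,100:460],cv2.resize(b[170:310,150:290],(280,280),interpolation=cv2.INTER_CUBIC)]))
```

```text
shift [-0.0286  0.0716  0.0011] spin 0 alt 0 rows 1.2344181277581914 0.0 | tcp [ 0.4279 -0.3979  0.0011] yaw -1.596 j6 0.728 gap 0.0298 F [-0.7  1.3  1.3] t 11.8
```

View pics/c15.png

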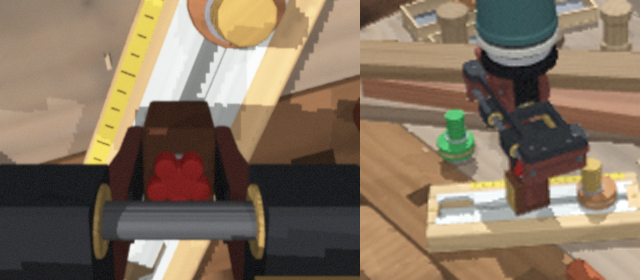

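Emit:
move_arm --rows '[{"x": 0, "y": 0, "z": -0.001, "spin": 0}, {"x": -0.0057, "y": 0.0143, "z": -0.001, "spin": 0}, {"x": -0.0113, "y": 0.0287, "z": -0.001, "spin": 0}, {"x": -0.017, "y": 0.043, "z": -0.001, "spin": 0}, {"x": -0.0226, "y": 0.0574, "z": -0.001, "spin": 0}, {"x": -0.0283, "y": 0.0717, "z": -0.001, "spin": 0}, {"x": -0.0283, "y": 0.0717, "z": -0.001, "spin": 0}, {"x": -0.0283, "y": 0.0717, "z": -0.001, "spin": 0}]'

```text
t: 12.8
tool_pos: [0.3573, -0.3685, 0.0022]
ee_rot: [-0.698, 0.716, -0.001, 0.0]
wrist_force: [0.9, -0.6, -2.5]
finger_gap: 0.0299
```

Run:
```python
from h import *
s,a=snap('wrist','w10.png'); s,b=snap('side','s10.png'); plan([.357,-.3675,0.0])
cv2.imwrite('pics/c16.png',np.hstack([a[120:400,100:460],cv2.resize(b[170:310,150:290],(280,280),interpolation=cv2.INTER_CUBIC)]))
```

```text
shift [-0.0011  0.0007  0.0022] spin 0 alt 0 rows 0.04045719152747428 0.0 | tcp [ 0.3576 -0.3686  0.0022] yaw -1.596 j6 0.661 gap 0.0301 F [-0.1  0.2 -2.5] t 12.9
```

View pics/c16.png

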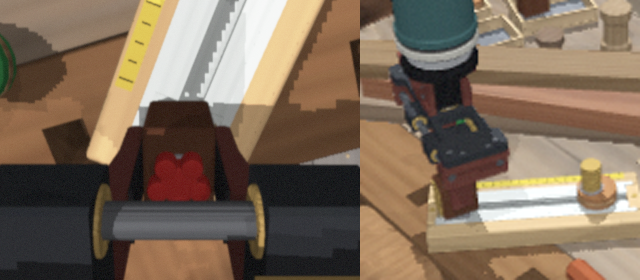

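Emit:
move_arm --rows '[{"x": 0, "y": 0, "z": -0.004, "spin": 0}, {"x": 0, "y": 0, "z": -0.01, "spin": 0}, {"x": 0, "y": 0, "z": -0.018, "spin": 0}, {"x": 0, "y": 0, "z": -0.018, "spin": 0}]'

```text
t: 13.4
tool_pos: [0.3574, -0.3686, 0.0209]
ee_rot: [-0.698, 0.716, -0.001, -0.0]
wrist_force: [-0.3, -0.7, -1.2]
finger_gap: 0.0297
```

Run:
```python
from h import *
# tray outer corners (top rim z=.024) from crop c2: scale 4.6, offset 140,140
T={'dark':[(75,122),(183,133),(153,307),(48,297)],'stop':[(228,152),(333,163),(303,338),(200,323)],'cam':[(98,363),(212,363),(210,543),(97,540)],'pale':[(247,352),(357,352),(355,537),(243,532)]}
for n,c in T.items():
    P=np.array([pix2w('top',(140+(u+.5)/4.6-.5,140+(v+.5)/4.6-.5),.024) for u,v in c])
    e=P[2]+P[3]-P[0]-P[1]; print(n,P.mean(0),'yaw down-image',math.atan2(e[1],e[0]),[round(float(np.linalg.norm(P[i]-P[i-1])),3) for i in range(4)])
plan([.5,-.2,.2])
```

```text
dark [0.6516 0.0708 0.024 ] yaw down-image 3.0361146521385414 [0.115, 0.07, 0.114, 0.067]
stop [ 0.6345 -0.027   0.024 ] yaw down-image 3.0215810236754517 [0.112, 0.068, 0.115, 0.067]
cam [0.4999 0.0377 0.024 ] yaw down-image -3.0981896154475246 [0.112, 0.072, 0.114, 0.071]
pale [ 0.5074 -0.0544  0.024 ] yaw down-image -3.115941325940094 [0.114, 0.07, 0.117, 0.071]
shift [-0.1719 -0.1385 -0.1791] spin 0 alt 0 rows 4.548203347833857 0.0 | tcp [ 0.3574 -0.3686  0.0209] yaw -1.596 j6 0.661 gap 0.0297 F [-0.3 -0.7 -1.2] t 13.4
```

Emit:
move_arm --rows '[{"x": 0, "y": 0, "z": -0.06, "spin": 0}, {"x": 0, "y": 0, "z": -0.12, "spin": 0}, {"x": -0.01, "y": 0, "z": -0.17, "spin": 0}, {"x": -0.06, "y": -0.017, "z": -0.2, "spin": 0}, {"x": -0.12, "y": -0.034, "z": -0.2, "spin": 0}, {"x": -0.18, "y": -0.051, "z": -0.2, "spin": 0}, {"x": -0.24, "y": -0.068, "z": -0.2, "spin": 0}, {"x": -0.3, "y": -0.085, "z": -0.2, "spin": 0}, {"x": -0.35, "y": -0.1, "z": -0.2, "spin": 0}, {"x": -0.37, "y": -0.103, "z": -0.2, "spin": 0}]'

```text
t: 14.65
tool_pos: [0.4695, 0.0022, 0.22]
ee_rot: [-0.699, 0.715, 0.0, 0.0]
wrist_force: [0.2, -0.3, -2.0]
finger_gap: 0.0298
```

Emit:
move_arm --rows '[{"x": 0, "y": 0, "z": 0, "spin": 0}, {"x": 0, "y": 0, "z": 0, "spin": 0}]'

```text
t: 14.9
tool_pos: [0.4688, -0.0013, 0.22]
ee_rot: [-0.698, 0.716, -0.0, -0.0]
wrist_force: [0.7, -0.4, -1.6]
finger_gap: 0.0302
```

Run:
```python
from h import *
import pickle
s,a=snap('wrist','w11.png'); pickle.dump(s,open('s11.pkl','wb')); plan([.6563,-.0296,.22],-1.69)
for n in ['tray_stop','tray_cam','tray_dark','tray_pale','sleeve_dark','sleeve_pale']: print(n,[(np.round(d['at'],4).tolist(),round(d['p'],2)) for d in manip.mark_of('wrist',n)])
```

```text
shift [ 0.0232 -0.1881 -0.    ] spin 0.093 alt -3.048 rows 3.0318595398462334 0.49893359754660777 | tcp [ 0.4689 -0.0016  0.22  ] yaw -1.597 j6 1.446 gap 0.0295 F [-0.2 -0.5 -1.1] t 14.95
tray_stop [([0.6323, -0.0278, -0.0013], 0.76)]
tray_cam [([0.4998, 0.0391, -0.004], 0.57)]
tray_dark [([0.6528, 0.0702, -0.0024], 0.86)]
tray_pale [([0.5051, -0.0558, -0.0012], 0.67)]
sleeve_dark [([0.577, -0.1472, -0.0002], 0.76)]
sleeve_pale []
```

View pics/w11.png

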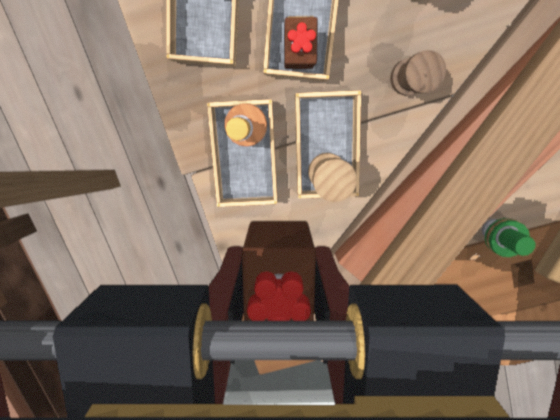

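Run:
```python
from h import *
import pickle; s=pickle.load(open('s11.pkl','rb'))
a=cv2.imread('pics/w11.png'); cv2.imwrite('pics/c17.png',cv2.resize(a[0:215,150:460],None,fx=2.55,fy=2.55,interpolation=cv2.INTER_CUBIC))
```

```text
(no output)
```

View pics/c17.png

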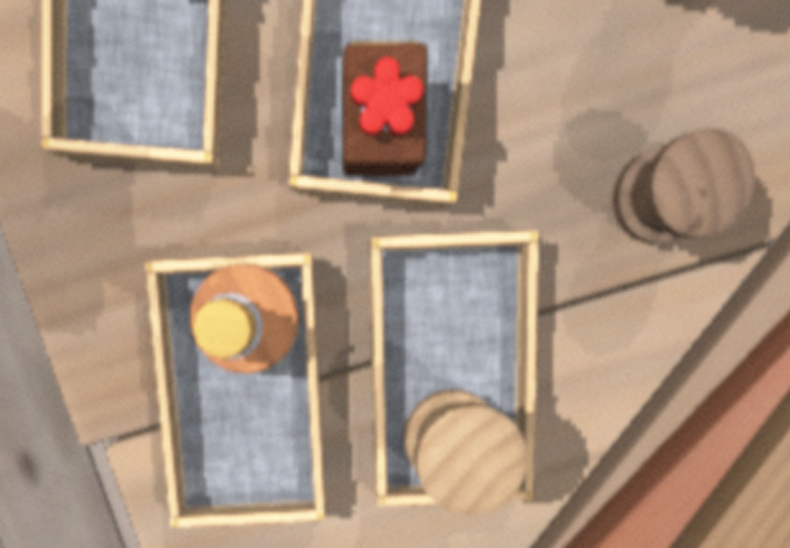

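Run:
```python
from h import *
import pickle; s=pickle.load(open('s11.pkl','rb'))
f=lambda u,v,z: pix2w('wrist',(150+(u+.5)/2.55-.5,(v+.5)/2.55-.5),z,s)
T={'cam':[(146,264),(313,255),(325,520),(172,527)],'pale':[(372,237),(539,232),(534,501),(378,503)]}
for n,c in T.items():
    P=np.array([f(*q,.024) for q in c])
    e=P[2]+P[3]-P[0]-P[1]; print(n,P.mean(0),'yaw dn',math.atan2(e[1],e[0]),[round(float(np.linalg.norm(P[i]-P[i-1])),3) for i in range(4)])
print('stop lower corners',f(289,186,.024),f(457,199,.024),'dark',f(40,150,.024),f(215,161,.024))
print('stop knob fixed',f(387,95,.071),'dark slv top',f(703,183,.055))
```

```text
cam [0.499  0.0356 0.024 ] yaw dn -3.119373350912388 [0.112, 0.069, 0.112, 0.068]
pale [ 0.5064 -0.0566  0.024 ] yaw dn -3.1295776682498335 [0.111, 0.068, 0.112, 0.068]
stop lower corners [0.5825 0.0113 0.024 ] [ 0.5758 -0.0564  0.024 ] dark [0.5985 0.1101 0.024 ] [0.5926 0.0406 0.024 ]
stop knob fixed [ 0.6063 -0.0255  0.071 ] dark slv top [ 0.5763 -0.1435  0.055 ]
```

Emit:
move_arm --rows '[{"x": 0.008, "y": -0.06, "z": 0, "spin": 0.03}, {"x": 0.016, "y": -0.12, "z": 0, "spin": 0.06}, {"x": 0.0235, "y": -0.17, "z": 0, "spin": 0.08}, {"x": 0.0235, "y": -0.1885, "z": 0, "spin": 0.08}, {"x": 0.0235, "y": -0.1885, "z": 0.06, "spin": 0.08}, {"x": 0.0235, "y": -0.1885, "z": 0.12, "spin": 0.08}, {"x": 0.0235, "y": -0.1885, "z": 0.16, "spin": 0.08}, {"x": 0.0235, "y": -0.1885, "z": 0.18, "spin": 0.08}, {"x": 0.0235, "y": -0.1885, "z": 0.18, "spin": 0.08}]'

```text
t: 16.38
tool_pos: [0.6552, -0.0289, 0.0379]
ee_rot: [-0.669, 0.743, 0.002, -0.001]
wrist_force: [-0.4, 0.4, -0.7]
finger_gap: 0.0298
```

Run:
```python
from h import *
s,a=snap('wrist','w12.png'); plan([.6567,-.03,-.004],-1.676); s,b=snap('side','s12.png')
cv2.imwrite('pics/c18.png',np.hstack([a,cv2.resize(b[100:240,150:260],None,fx=2.1,fy=3)]))
```

```text
shift [ 0.0009 -0.0002  0.0436] spin -0.0 alt 3.141 rows 0.6975836174275665 0.0018684638179383797 | tcp [ 0.6567 -0.0291  0.0396] yaw -1.676 j6 1.527 gap 0.0296 F [ 0.6  0.4 -0.8] t 16.43
```

View pics/c18.png

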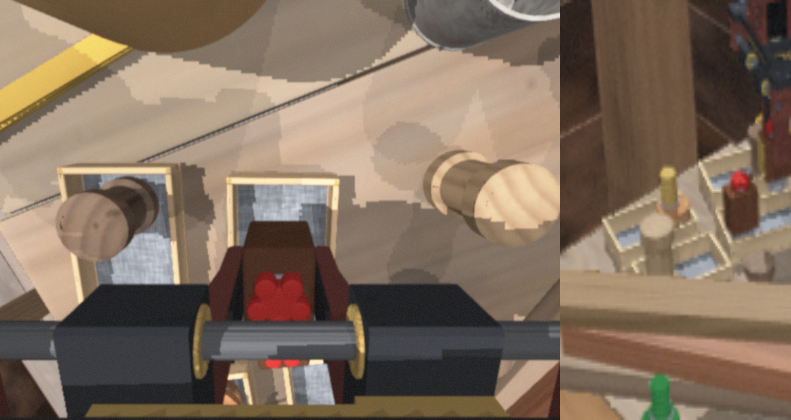

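Aligned over the free half. Lower gently.

Emit:
move_arm --rows '[{"x": 0, "y": 0, "z": 0.02, "spin": 0}, {"x": 0, "y": 0, "z": 0.035, "spin": 0}, {"x": 0, "y": 0, "z": 0.041, "spin": 0}, {"x": 0, "y": 0, "z": 0.044, "spin": 0}, {"x": 0, "y": 0, "z": 0.044, "spin": 0}, {"x": 0, "y": 0, "z": 0.044, "spin": 0}]'

```text
t: 17.23
tool_pos: [0.6575, -0.0289, -0.0034]
ee_rot: [-0.669, 0.743, -0.0, 0.0]
wrist_force: [-0.0, -0.3, -2.4]
finger_gap: 0.0299
```

Run:
```python
from h import *
s,a=snap('wrist','w13.png'); plan([.6567,-.03,-.004],-1.676)
```

```text
shift [0.0012 0.0006 0.0006] spin 0.0 alt -3.142 rows 0.022907106455856467 0.0001985803562862435 | tcp [ 0.6575 -0.0289 -0.0034] yaw -1.676 j6 1.527 gap 0.0298 F [ 0.2 -0.2 -1.8] t 17.27
```

Emit:
move_arm --rows '[{"x": 0, "y": 0, "z": 0.001, "spin": 0}, {"x": 0, "y": 0, "z": 0.0015, "spin": 0}, {"x": 0, "y": 0, "z": 0.0015, "spin": 0}]'

```text
t: 17.65
tool_pos: [0.6573, -0.0289, -0.0049]
ee_rot: [-0.669, 0.743, -0.0, 0.0]
wrist_force: [-1.7, 0.5, 3.6]
finger_gap: 0.0298
```

Emit:
move_arm --rows '[{"x": 0, "y": 0, "z": 0, "spin": 0}, {"x": 0, "y": 0, "z": 0, "spin": 0}, {"x": 0, "y": 0, "z": 0, "spin": 0}, {"x": 0, "y": 0, "z": 0, "spin": 0}]' --fingers 0.3

```text
t: 18.15
tool_pos: [0.657, -0.0289, -0.0055]
ee_rot: [-0.669, 0.743, 0.0, 0.0]
wrist_force: [0.1, 0.1, 0.7]
finger_gap: 0.061
```

Run:
```python
from h import *
s,a=snap('wrist','w14.png'); plan([.6567,-.03,-.004],-1.676)
```

```text
shift [ 0.0012  0.0002 -0.0015] spin -0.0 alt 3.142 rows 0.030647482724274606 5.1189675962291045e-05 | tcp [ 0.657  -0.0289 -0.0055] yaw -1.676 j6 1.527 gap 0.0611 F [ 0.1  0.7 -0.3] t 18.2
```

View pics/w14.png

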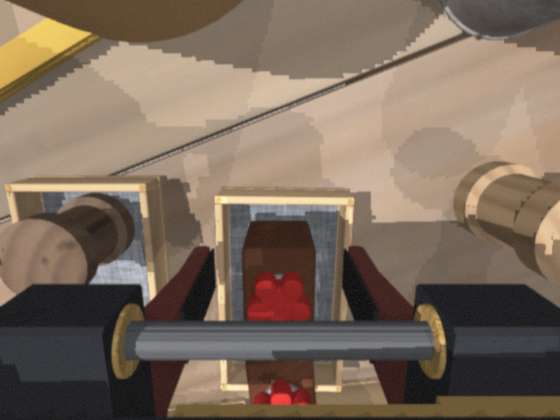

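Emit:
move_arm --rows '[{"x": 0, "y": 0, "z": -0.03, "spin": 0}, {"x": 0, "y": 0, "z": -0.09, "spin": 0}, {"x": 0, "y": 0, "z": -0.15, "spin": 0}, {"x": 0.04, "y": 0.012, "z": -0.19, "spin": 0}, {"x": 0.1, "y": 0.03, "z": -0.2, "spin": 0}, {"x": 0.16, "y": 0.048, "z": -0.2, "spin": 0}, {"x": 0.22, "y": 0.066, "z": -0.2, "spin": 0}, {"x": 0.28, "y": 0.084, "z": -0.2, "spin": 0}, {"x": 0.34, "y": 0.102, "z": -0.2, "spin": 0}, {"x": 0.395, "y": 0.12, "z": -0.2, "spin": 0}]' --fingers 0.3

```text
t: 19.45
tool_pos: [0.4952, -0.411, 0.1946]
ee_rot: [-0.669, 0.743, -0.0, 0.0]
wrist_force: [1.1, -0.2, -0.5]
finger_gap: 0.0612
```

Emit:
move_arm --rows '[{"x": 0.012, "y": 0.004, "z": 0.02, "spin": 0}, {"x": 0.012, "y": 0.004, "z": 0.06, "spin": 0}, {"x": 0.012, "y": 0.004, "z": 0.06, "spin": 0}, {"x": 0.012, "y": 0.004, "z": 0.06, "spin": 0}]' --fingers 0.3

```text
t: 19.95
tool_pos: [0.4915, -0.4208, 0.1355]
ee_rot: [-0.669, 0.743, -0.0, 0.0]
wrist_force: [0.7, 0.1, 0.7]
finger_gap: 0.0618
```

Run:
```python
from h import *
import pickle
s,a=snap('wrist','w15.png'); plan([.491,-.4237,.1]); pickle.dump(s,open('s15.pkl','wb'))
snap('top','t15.png'); snap('side','s15.png')
cv2.imwrite('pics/c19.png',cv2.resize(a[100:300,180:380],None,fx=3,fy=3,interpolation=cv2.INTER_CUBIC))
b=cv2.imread('pics/t15.png')[140:270,140:260]; cv2.imwrite('pics/c20.png',cv2.resize(b,None,fx=4.6,fy=4.6,interpolation=cv2.INTER_CUBIC))
```

```text
shift [0.0026 0.0008 0.0362] spin 0 alt 0 rows 0.5803001736696309 0.0 | tcp [ 0.492  -0.4211  0.1362] yaw -1.675 j6 0.861 gap 0.0615 F [ 0.5 -0.2  0.9] t 20.0
```

View pics/c19.png

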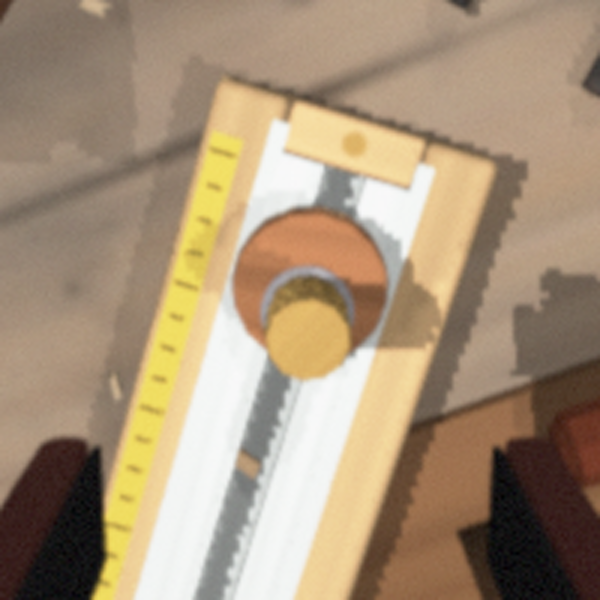

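View pics/c20.png

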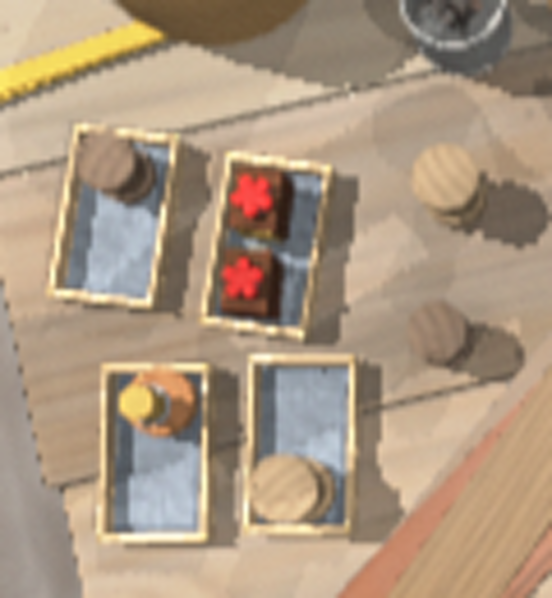

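Run:
```python
from h import *
import pickle; s=pickle.load(open('s15.pkl','rb'))
f=lambda u,v,z: pix2w('wrist',(180+(u+.5)/3-.5,100+(v+.5)/3-.5),z,s)
n=f(308,338,.072); d=f(311,283,.040); print(n,d,(d-n)[:2],math.atan2(d[1]-n[1],d[0]-n[0]))
print(f(307,312,.042))
plan([n[0],n[1],.024+.019-.040])
```

```text
[ 0.4914 -0.4239  0.072 ] [ 0.4986 -0.4258  0.04  ] [ 0.0072 -0.0019] -0.2624271316184764
[ 0.4909 -0.4239  0.042 ]
shift [0.0025 0.0008 0.1334] spin 0 alt 0 rows 2.134564407615382 0.0 | tcp [ 0.4921 -0.4212  0.1364] yaw -1.675 j6 0.861 gap 0.0616 F [ 0.2  0.  -0. ] t 20.1
```

Emit:
move_arm --rows '[{"x": 0.0025, "y": 0.0008, "z": 0.05, "spin": 0}, {"x": 0.0025, "y": 0.0008, "z": 0.095, "spin": 0}, {"x": 0.0025, "y": 0.0008, "z": 0.12, "spin": 0}, {"x": 0.0025, "y": 0.0008, "z": 0.132, "spin": 0}, {"x": 0.0025, "y": 0.0008, "z": 0.132, "spin": 0}, {"x": 0.0025, "y": 0.0008, "z": 0.132, "spin": 0}]'

```text
t: 20.85
tool_pos: [0.491, -0.4239, 0.0041]
ee_rot: [-0.669, 0.743, -0.001, 0.0]
wrist_force: [-0.4, 0.5, 0.5]
finger_gap: 0.0612
```

Emit:
move_arm --rows '[{"x": 0, "y": 0, "z": 0, "spin": 0}, {"x": 0, "y": 0, "z": 0, "spin": 0}, {"x": 0, "y": 0, "z": 0, "spin": 0}, {"x": 0, "y": 0, "z": 0, "spin": 0}, {"x": 0, "y": 0, "z": 0, "spin": 0}, {"x": 0, "y": 0, "z": 0, "spin": 0}, {"x": 0, "y": 0, "z": 0, "spin": 0}]' --fingers 1

```text
t: 21.72
tool_pos: [0.4899, -0.423, 0.0026]
ee_rot: [-0.669, 0.743, 0.0, -0.0]
wrist_force: [-0.7, -0.5, 1.3]
finger_gap: 0.0213
```

Run:
```python
from h import *
s,a=snap('wrist','w16.png'); s,b=snap('side','s16.png'); plan([.357,-.3675,0.0])
cv2.imwrite('pics/c21.png',np.hstack([a[120:400,100:460],cv2.resize(b[170:310,190:330],(280,280),interpolation=cv2.INTER_CUBIC)]))
```

```text
shift [-0.0413  0.138   0.0026] spin 0 alt 0 rows 2.3052350643012294 0.0 | tcp [ 0.4899 -0.4231  0.0026] yaw -1.676 j6 0.857 gap 0.0215 F [-0.8  0.3  1.4] t 21.82
```

View pics/c21.png

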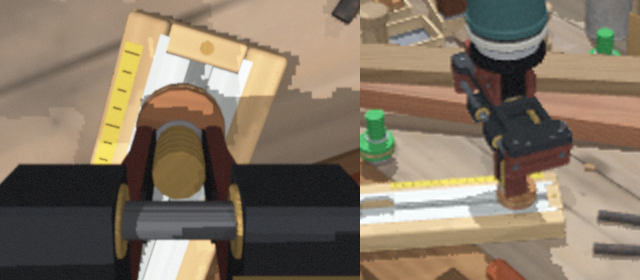

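Emit:
move_arm --rows '[{"x": 0, "y": 0, "z": -0.001, "spin": 0}, {"x": -0.0059, "y": 0.0197, "z": -0.001, "spin": 0}, {"x": -0.0117, "y": 0.0394, "z": -0.001, "spin": 0}, {"x": -0.0176, "y": 0.0591, "z": -0.001, "spin": 0}, {"x": -0.0234, "y": 0.0788, "z": -0.001, "spin": 0}, {"x": -0.0293, "y": 0.0986, "z": -0.001, "spin": 0}, {"x": -0.0351, "y": 0.1183, "z": -0.001, "spin": 0}, {"x": -0.041, "y": 0.138, "z": -0.001, "spin": 0}, {"x": -0.041, "y": 0.138, "z": -0.001, "spin": 0}, {"x": -0.041, "y": 0.138, "z": -0.001, "spin": 0}]'

```text
t: 23.08
tool_pos: [0.3579, -0.3686, 0.0037]
ee_rot: [-0.669, 0.743, -0.001, 0.0]
wrist_force: [0.7, 0.4, -2.2]
finger_gap: 0.0214
```

Run:
```python
from h import *
s,a=snap('wrist','w17.png'); s,b=snap('side','s17.png'); plan([.357,-.3675,0.0])
cv2.imwrite('pics/c22.png',np.hstack([a[120:400,100:460],cv2.resize(b[170:310,150:290],(280,280),interpolation=cv2.INTER_CUBIC)]))
```

```text
shift [-0.001   0.0012  0.0037] spin 0 alt 0 rows 0.06393357591283566 0.0 | tcp [ 0.3581 -0.3686  0.0037] yaw -1.676 j6 0.741 gap 0.0215 F [ 0.1 -0.5 -1.9] t 23.18
```

View pics/c22.png

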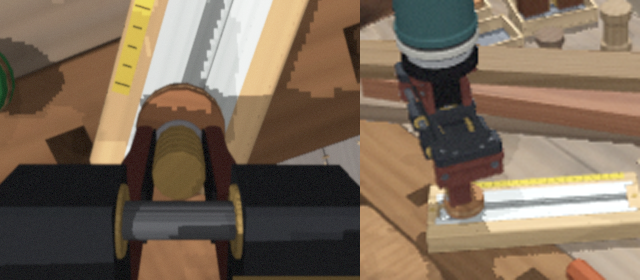

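Slid to the port. Lift gently.

Emit:
move_arm --rows '[{"x": 0, "y": 0, "z": -0.004, "spin": 0}, {"x": 0, "y": 0, "z": -0.01, "spin": 0}, {"x": 0, "y": 0, "z": -0.018, "spin": 0}, {"x": 0, "y": 0, "z": -0.018, "spin": 0}]'

```text
t: 23.68
tool_pos: [0.3576, -0.3684, 0.0225]
ee_rot: [-0.669, 0.743, -0.001, -0.0]
wrist_force: [0.5, -0.1, -1.4]
finger_gap: 0.0214
```

Run:
```python
from h import *
plan([.471,.0347,.22],-1.676)
```

```text
shift [-0.4125 -0.0708 -0.198 ] spin 0.0 alt -3.142 rows 7.408350193165638 0.00027183780607277323 | tcp [ 0.3576 -0.3684  0.0225] yaw -1.676 j6 0.741 gap 0.0214 F [ 0.5 -0.1 -1.4] t 23.68
```

Emit:
move_arm --rows '[{"x": 0, "y": 0, "z": -0.06, "spin": 0}, {"x": 0, "y": 0, "z": -0.12, "spin": 0}, {"x": -0.01, "y": 0, "z": -0.17, "spin": 0}, {"x": -0.06, "y": -0.01, "z": -0.198, "spin": 0}, {"x": -0.12, "y": -0.02, "z": -0.198, "spin": 0}, {"x": -0.18, "y": -0.03, "z": -0.198, "spin": 0}, {"x": -0.24, "y": -0.04, "z": -0.198, "spin": 0}, {"x": -0.3, "y": -0.052, "z": -0.198, "spin": 0}, {"x": -0.36, "y": -0.062, "z": -0.198, "spin": 0}, {"x": -0.405, "y": -0.07, "z": -0.198, "spin": 0}]'

```text
t: 24.92
tool_pos: [0.4691, 0.0301, 0.2196]
ee_rot: [-0.669, 0.743, 0.0, 0.0]
wrist_force: [0.8, -0.2, -1.1]
finger_gap: 0.0218
```

Emit:
move_arm --rows '[{"x": -0.0075, "y": -0.0008, "z": 0.06, "spin": 0}, {"x": -0.0075, "y": -0.0008, "z": 0.12, "spin": 0}, {"x": -0.0075, "y": -0.0008, "z": 0.16, "spin": 0}, {"x": -0.0075, "y": -0.0008, "z": 0.18, "spin": 0}, {"x": -0.0075, "y": -0.0008, "z": 0.18, "spin": 0}, {"x": -0.0075, "y": -0.0008, "z": 0.18, "spin": 0}]'

```text
t: 25.68
tool_pos: [0.4714, 0.035, 0.0403]
ee_rot: [-0.669, 0.743, -0.0, 0.0]
wrist_force: [0.3, -0.2, -1.3]
finger_gap: 0.022
```

Run:
```python
from h import *
s,a=snap('wrist','w18.png'); plan([.471,.0347,-.0035],-1.676)
```

```text
shift [0.0004 0.0009 0.0441] spin -0.0 alt 3.142 rows 0.7064946588968166 0.0002485641676068611 | tcp [0.4718 0.035  0.0406] yaw -1.676 j6 1.604 gap 0.0213 F [ 0.5  0.2 -1.5] t 25.73
```

View pics/w18.png

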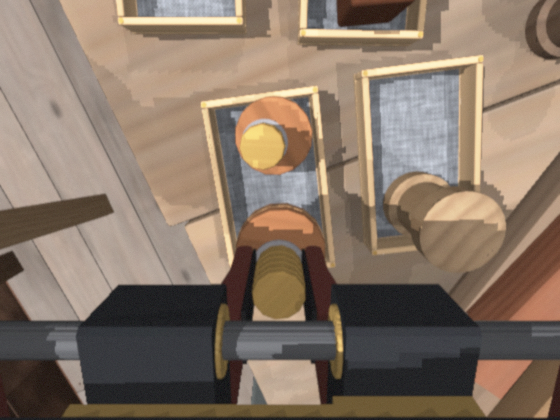

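Emit:
move_arm --rows '[{"x": 0.0004, "y": 0.0009, "z": 0.02, "spin": 0}, {"x": 0.0004, "y": 0.0009, "z": 0.035, "spin": 0}, {"x": 0.0004, "y": 0.0009, "z": 0.041, "spin": 0}, {"x": 0.0004, "y": 0.0009, "z": 0.043, "spin": 0}, {"x": 0.0004, "y": 0.0009, "z": 0.044, "spin": 0}, {"x": 0.0004, "y": 0.0009, "z": 0.0445, "spin": 0}, {"x": 0.0004, "y": 0.0009, "z": 0.0445, "spin": 0}]'

```text
t: 26.6
tool_pos: [0.4706, 0.0347, -0.0035]
ee_rot: [-0.669, 0.743, -0.001, 0.001]
wrist_force: [-1.8, 0.3, 9.4]
finger_gap: 0.0215
```

Contact with the floor (9 N). Ease up slightly, release, and open only partly.

Emit:
move_arm --rows '[{"x": 0, "y": 0, "z": -0.0005, "spin": 0}, {"x": 0, "y": 0, "z": -0.0005, "spin": 0}, {"x": 0, "y": 0, "z": -0.0005, "spin": 0}, {"x": 0, "y": 0, "z": -0.0005, "spin": 0}]' --fingers 0.4

```text
t: 27.1
tool_pos: [0.4698, 0.0348, -0.0045]
ee_rot: [-0.669, 0.743, 0.0, 0.0]
wrist_force: [0.7, -1.1, 0.3]
finger_gap: 0.0524
```

Run:
```python
from h import *
s,a=snap('wrist','w19.png'); plan([.54,-.143,.2],-1.57)
```

```text
shift [ 0.1694 -0.0885 -0.2045] spin -0.106 alt 3.036 rows 4.478569507344778 0.5675163450208296 | tcp [ 0.4698  0.0348 -0.0045] yaw -1.676 j6 1.603 gap 0.0526 F [ 0.3  1.  -1.2] t 27.15
```

View pics/w19.png

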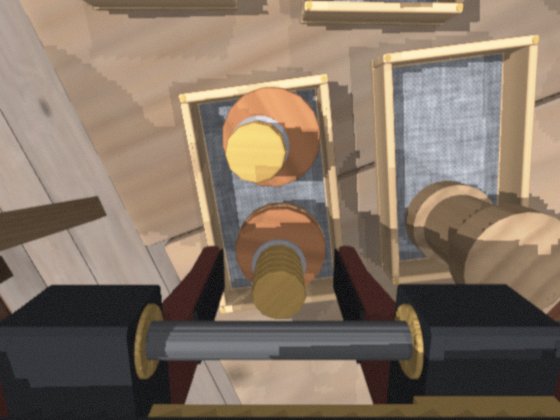

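Emit:
move_arm --rows '[{"x": 0, "y": 0, "z": -0.03, "spin": 0}, {"x": 0, "y": 0, "z": -0.08, "spin": 0}, {"x": 0, "y": 0, "z": -0.13, "spin": -0.1}, {"x": 0.04, "y": -0.03, "z": -0.15, "spin": -0.28}, {"x": 0.085, "y": -0.064, "z": -0.15, "spin": -0.46}, {"x": 0.13, "y": -0.098, "z": -0.15, "spin": -0.64}, {"x": 0.1666, "y": -0.1249, "z": -0.15, "spin": -0.82}, {"x": 0.1666, "y": -0.1249, "z": -0.15, "spin": -0.93}, {"x": 0.1666, "y": -0.1249, "z": -0.15, "spin": -0.93}, {"x": 0.1666, "y": -0.1249, "z": -0.15, "spin": -0.93}]' --fingers 0.25

```text
t: 28.4
tool_pos: [0.576, -0.1435, 0.1453]
ee_rot: [0.931, -0.365, -0.0, -0.0]
wrist_force: [-0.3, -0.3, -0.2]
finger_gap: 0.0656
```

Run:
```python
from h import *
import pickle
s,a=snap('wrist','w20.png'); plan([.5765,-.144,.14]); pickle.dump(s,open('s20.pkl','wb'))
snap('side','s20.png')
for n in ['sleeve_dark','sleeve_pale']: print(n,[(np.round(d['at'],4).tolist(),round(d['p'],2)) for d in manip.mark_of('wrist',n)])
```

```text
shift [0.0007 0.0001 0.0055] spin 0 alt 0 rows 0.08816927367393508 0.0 | tcp [ 0.5761 -0.1434  0.1455] yaw -0.747 j6 0.387 gap 0.0657 F [-1.   0.7  0.5] t 28.45
sleeve_dark [([0.579, -0.1467, 0.0016], 0.95), ([0.633, -0.0268, -0.0013], 0.41)]
sleeve_pale [([0.6727, -0.1468, 0.0014], 0.65)]
```

View pics/w20.png

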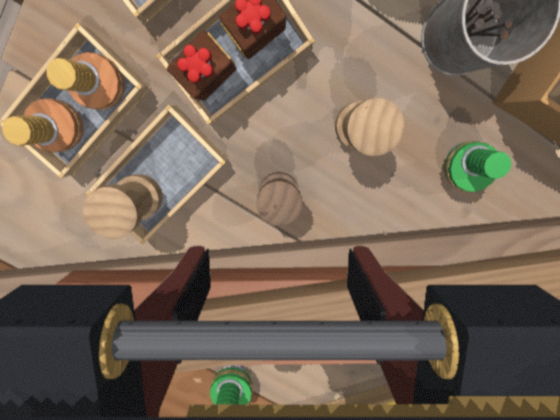

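Run:
```python
from h import *
import pickle; s=pickle.load(open('s20.pkl','rb'))
for n,uv,z in (('dark',(278.8,202),.055),('pale',(376,127),.07)): print(n,pix2w('wrist',uv,z,s))
a=cv2.imread('pics/side0.png'); b=cv2.imread('pics/top0.png')
cv2.imwrite('pics/c23.png',np.hstack([cv2.resize(a[170:250,110:240],None,fx=3,fy=4),cv2.resize(b[270:350,160:290],None,fx=3,fy=4)]))
n=pix2w('wrist',(278.8,202),.055,s); plan([n[0],n[1],-.010])
```

```text
dark [ 0.5775 -0.1429  0.055 ]
pale [ 0.6719 -0.1475  0.07  ]
shift [ 0.0005 -0.0012  0.1557] spin 0 alt 0 rows 2.4909535701898133 0.0 | tcp [ 0.5763 -0.1435  0.1457] yaw -0.746 j6 0.386 gap 0.0657 F [-0.2  0.3 -0.4] t 28.6
```

View pics/c23.png

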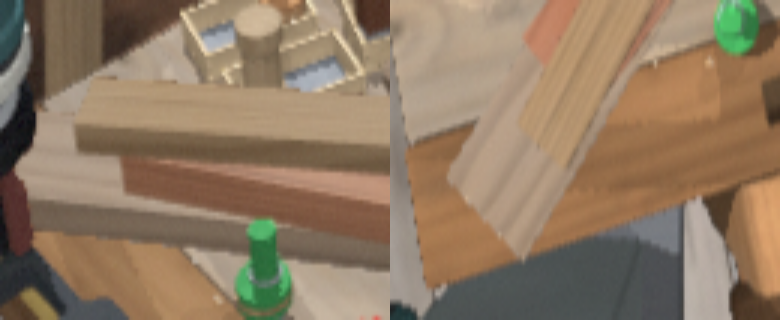

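Run:
```python
from h import *
for z in np.arange(.03,.16,.015):
    print(round(z,3),pix2w('top',(219,311.2),z)[:2],pix2w('side',(135.7,201.2),z)[:2])
```

```text
0.03 [ 0.2947 -0.1043] [ 0.3146 -0.0386]
0.045 [ 0.297  -0.1065] [ 0.3104 -0.0618]
0.06 [ 0.2992 -0.1088] [ 0.3062 -0.085 ]
0.075 [ 0.3014 -0.111 ] [ 0.302  -0.1082]
0.09 [ 0.3036 -0.1132] [ 0.2978 -0.1314]
0.105 [ 0.3059 -0.1154] [ 0.2935 -0.1546]
0.12 [ 0.3081 -0.1177] [ 0.2893 -0.1778]
0.135 [ 0.3103 -0.1199] [ 0.2851 -0.201 ]
0.15 [ 0.3125 -0.1221] [ 0.2809 -0.2242]
```

Emit:
move_arm --rows '[{"x": 0.0005, "y": -0.0012, "z": 0.05, "spin": 0}, {"x": 0.0005, "y": -0.0012, "z": 0.1, "spin": 0}, {"x": 0.0005, "y": -0.0012, "z": 0.135, "spin": 0}, {"x": 0.0005, "y": -0.0012, "z": 0.153, "spin": 0}, {"x": 0.0005, "y": -0.0012, "z": 0.153, "spin": 0}, {"x": 0.0005, "y": -0.0012, "z": 0.153, "spin": 0}]'

```text
t: 29.35
tool_pos: [0.579, -0.1439, -0.0061]
ee_rot: [0.931, -0.364, 0.001, -0.0]
wrist_force: [0.2, 0.9, 0.5]
finger_gap: 0.0657
```

Run:
```python
from h import *
s,a=snap('wrist','w21.png'); plan([.5775,-.1429,-.008])
```

```text
shift [-0.0019  0.0003  0.0021] spin 0 alt 0 rows 0.046346255714604906 0.0 | tcp [ 0.5791 -0.144  -0.0059] yaw -0.746 j6 0.386 gap 0.0658 F [ 0.9 -0.2 -0.7] t 29.4
```

View pics/w21.png

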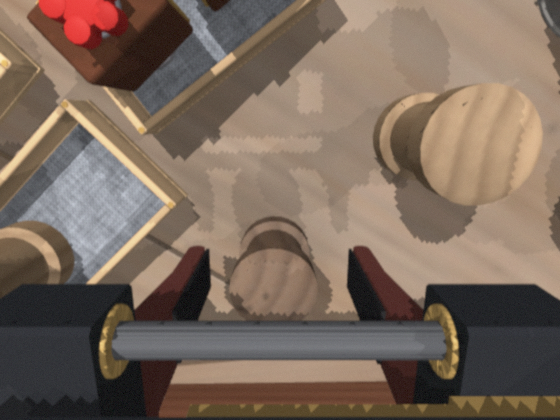

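Emit:
move_arm --rows '[{"x": 0, "y": 0, "z": 0, "spin": 0}, {"x": 0, "y": 0, "z": 0, "spin": 0}, {"x": 0, "y": 0, "z": 0, "spin": 0}, {"x": 0, "y": 0, "z": 0, "spin": 0}, {"x": 0, "y": 0, "z": 0, "spin": 0}, {"x": 0, "y": 0, "z": 0, "spin": 0}]' --fingers 1

```text
t: 30.15
tool_pos: [0.5779, -0.1436, -0.0072]
ee_rot: [0.931, -0.364, 0.0, -0.0]
wrist_force: [-0.5, 0.0, 2.4]
finger_gap: 0.0349
```

Run:
```python
from h import *
s,a=snap('wrist','w22.png'); plan([.6295,.0725,.14],-1.656)
```

```text
shift [-0.1088 -0.1937 -0.1472] spin 0.91 alt -2.232 rows 4.264478483958473 4.872692707439026 | tcp [ 0.578  -0.1436 -0.0072] yaw -0.746 j6 0.386 gap 0.0348 F [0.2 0.7 2.8] t 30.2
```

View pics/w22.png

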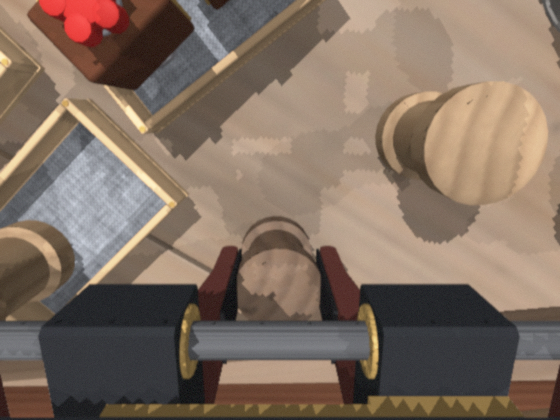

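Emit:
move_arm --rows '[{"x": 0, "y": 0, "z": -0.01, "spin": 0}, {"x": 0, "y": 0, "z": -0.05, "spin": 0}, {"x": 0, "y": 0, "z": -0.1, "spin": 0.15}, {"x": -0.02, "y": -0.035, "z": -0.147, "spin": 0.3}, {"x": -0.045, "y": -0.08, "z": -0.147, "spin": 0.48}, {"x": -0.07, "y": -0.125, "z": -0.147, "spin": 0.66}, {"x": -0.095, "y": -0.169, "z": -0.147, "spin": 0.84}, {"x": -0.1088, "y": -0.1937, "z": -0.147, "spin": 0.91}, {"x": -0.1088, "y": -0.1937, "z": -0.12, "spin": 0.91}, {"x": -0.1088, "y": -0.1937, "z": -0.12, "spin": 0.91}]'

```text
t: 31.45
tool_pos: [0.6269, 0.073, 0.1109]
ee_rot: [-0.677, 0.736, 0.002, -0.002]
wrist_force: [-0.8, -0.1, -0.0]
finger_gap: 0.0352
```

Run:
```python
from h import *
s,a=snap('wrist','w23.png'); plan([.6295,.0725,-.0032],-1.656)
```

```text
shift [-0.     -0.0019  0.1152] spin 0.0 alt -3.141 rows 1.8439944621190312 0.001854982033799019 | tcp [0.6279 0.0726 0.112 ] yaw -1.656 j6 1.662 gap 0.0352 F [-0.3  0.1 -0.3] t 31.5
```

View pics/w23.png

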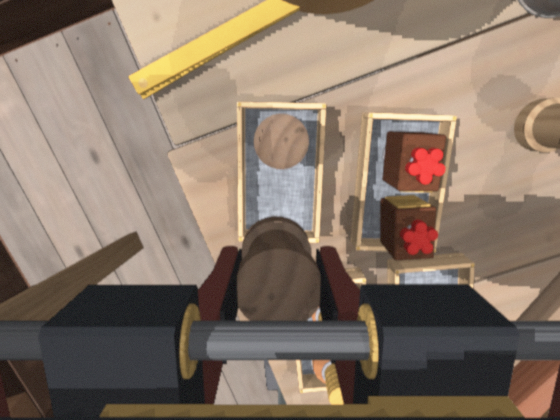

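Emit:
move_arm --rows '[{"x": 0, "y": -0.0005, "z": 0.04, "spin": 0}, {"x": 0, "y": -0.0005, "z": 0.08, "spin": 0}, {"x": 0, "y": -0.0005, "z": 0.1, "spin": 0}, {"x": 0, "y": -0.0005, "z": 0.109, "spin": 0}, {"x": 0, "y": -0.0005, "z": 0.112, "spin": 0}, {"x": 0, "y": -0.0005, "z": 0.114, "spin": 0}, {"x": 0, "y": -0.0005, "z": 0.114, "spin": 0}]'

```text
t: 32.38
tool_pos: [0.6304, 0.0725, -0.0006]
ee_rot: [-0.676, 0.737, -0.0, 0.001]
wrist_force: [0.3, 0.0, -1.1]
finger_gap: 0.0352
```

Run:
```python
from h import *
s,a=snap('wrist','w24.png'); plan([.6295,.0725,-.0032],-1.656)
```

```text
shift [0.0001 0.0008 0.0026] spin 0.0 alt -3.142 rows 0.043017482775865146 0.00023544898172878567 | tcp [ 0.6303  0.0726 -0.0006] yaw -1.656 j6 1.662 gap 0.0352 F [ 0.6  0.2 -0.1] t 32.42
```

View pics/w24.png

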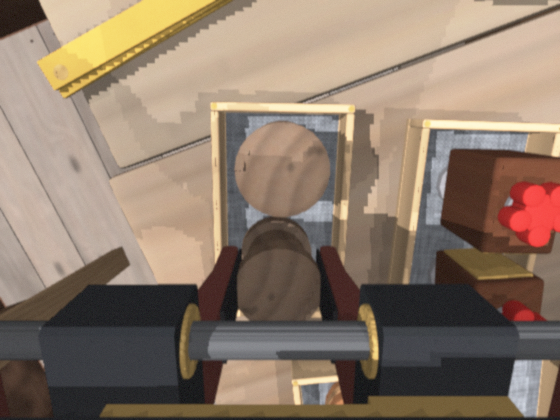

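Emit:
move_arm --rows '[{"x": 0, "y": 0, "z": 0.001, "spin": 0}, {"x": 0, "y": 0, "z": 0.002, "spin": 0}, {"x": 0, "y": 0, "z": 0.0025, "spin": 0}, {"x": 0, "y": 0, "z": 0.0025, "spin": 0}]'

```text
t: 32.92
tool_pos: [0.6303, 0.0726, -0.0032]
ee_rot: [-0.676, 0.737, -0.0, 0.0]
wrist_force: [-0.7, 0.5, 5.1]
finger_gap: 0.0351
```

Contact. Release.

Emit:
move_arm --rows '[{"x": 0, "y": 0, "z": 0, "spin": 0}, {"x": 0, "y": 0, "z": 0, "spin": 0}, {"x": 0, "y": 0, "z": 0, "spin": 0}, {"x": 0, "y": 0, "z": 0, "spin": 0}]' --fingers 0.3

```text
t: 33.42
tool_pos: [0.6296, 0.0726, -0.0041]
ee_rot: [-0.676, 0.737, 0.0, -0.0]
wrist_force: [-0.1, 0.2, 0.3]
finger_gap: 0.0613
```

Run:
```python
from h import *
s,a=snap('wrist','w25.png'); plan([.6719,-.1475,.16],-.75)
```

```text
shift [ 0.2156 -0.0608 -0.1641] spin -0.906 alt 2.236 rows 4.443616978510102 4.851508048455738 | tcp [ 0.6296  0.0726 -0.0041] yaw -1.656 j6 1.662 gap 0.0614 F [-0.2 -0.8 -0.2] t 33.48
```

View pics/w25.png

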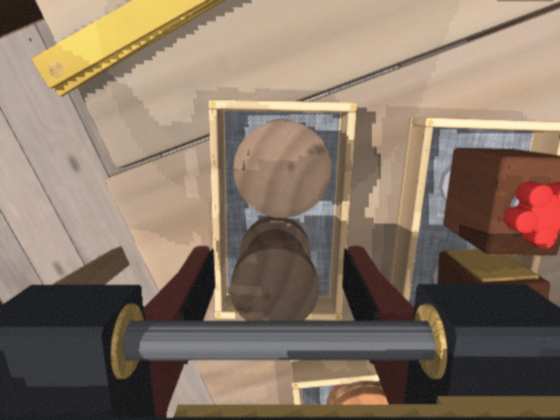

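Emit:
move_arm --rows '[{"x": 0, "y": 0, "z": -0.03, "spin": 0}, {"x": 0, "y": 0, "z": -0.08, "spin": 0}, {"x": 0, "y": 0, "z": -0.13, "spin": 0}, {"x": 0.05, "y": -0.014, "z": -0.16, "spin": 0}, {"x": 0.11, "y": -0.031, "z": -0.16, "spin": 0}, {"x": 0.165, "y": -0.047, "z": -0.16, "spin": 0}, {"x": 0.2157, "y": -0.0609, "z": -0.16, "spin": 0}, {"x": 0.2157, "y": -0.0609, "z": -0.15, "spin": 0}, {"x": 0.2157, "y": -0.0609, "z": -0.15, "spin": 0}]' --fingers 0.2

```text
t: 34.6
tool_pos: [0.6707, -0.1469, 0.1446]
ee_rot: [-0.676, 0.737, 0.002, -0.0]
wrist_force: [1.5, 0.5, -0.5]
finger_gap: 0.0701
```

Run:
```python
from h import *
import pickle
s,a=snap('wrist','w26.png'); plan([.6719,-.1475,.003]); pickle.dump(s,open('s26.pkl','wb'))
for n in ['sleeve_pale']: print(n,[(np.round(d['at'],4).tolist(),round(d['p'],2)) for d in manip.mark_of('wrist',n)])
```

```text
shift [ 0.0014 -0.0013  0.1422] spin 0 alt 0 rows 2.2749880270687317 0.0 | tcp [ 0.6711 -0.1462  0.1452] yaw -1.656 j6 1.34 gap 0.0707 F [-0.9 -0.2 -0.6] t 34.65
sleeve_pale [([0.675, -0.1486, 0.0025], 0.65)]
```

View pics/w26.png

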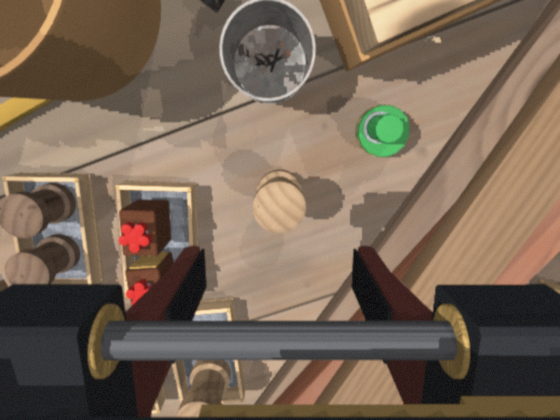

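Run:
```python
from h import *
import pickle; s=pickle.load(open('s26.pkl','rb'))
n=pix2w('wrist',(279.5,205.5),.07,s); print(n); plan([n[0],n[1],.004],None,s)
plan([n[0],n[1],.004])
```

```text
[ 0.6732 -0.148   0.07  ]
shift [ 0.0011 -0.0029  0.1406] spin 0 alt 0 rows 2.2501240548432397 0.0 | tcp [ 0.6707 -0.1469  0.1446] yaw -1.657 j6 1.34 gap 0.0701 F [ 1.5  0.5 -0.5] t 34.6
shift [ 0.002  -0.0021  0.1417] spin 0 alt 0 rows 2.267536338005436 0.0 | tcp [ 0.6715 -0.146   0.1457] yaw -1.655 j6 1.34 gap 0.0702 F [ 0.3 -0.4  0.1] t 34.7
```

Emit:
move_arm --rows '[{"x": 0.002, "y": -0.0015, "z": 0.05, "spin": 0}, {"x": 0.002, "y": -0.0015, "z": 0.1, "spin": 0}, {"x": 0.002, "y": -0.0015, "z": 0.13, "spin": 0}, {"x": 0.002, "y": -0.0015, "z": 0.142, "spin": 0}, {"x": 0.002, "y": -0.0015, "z": 0.142, "spin": 0}, {"x": 0.002, "y": -0.0015, "z": 0.142, "spin": 0}]'

```text
t: 35.45
tool_pos: [0.6749, -0.1497, 0.0059]
ee_rot: [-0.677, 0.736, -0.001, 0.001]
wrist_force: [0.8, -0.2, -0.5]
finger_gap: 0.0703
```

Emit:
move_arm --rows '[{"x": 0, "y": 0, "z": 0, "spin": 0}, {"x": 0, "y": 0, "z": 0, "spin": 0}, {"x": 0, "y": 0, "z": 0, "spin": 0}, {"x": 0, "y": 0, "z": 0, "spin": 0}, {"x": 0, "y": 0, "z": 0, "spin": 0}, {"x": 0, "y": 0, "z": 0, "spin": 0}]' --fingers 1

```text
t: 36.2
tool_pos: [0.6737, -0.1497, 0.0043]
ee_rot: [-0.676, 0.737, -0.0, 0.0]
wrist_force: [-0.5, 0.7, 3.3]
finger_gap: 0.0404
```

Run:
```python
from h import *
s,a=snap('wrist','w27.png'); plan([.5284,-.0562,.15],-1.57)
```

```text
shift [-0.0808  0.1526 -0.1458] spin -0.086 alt 3.056 rows 3.6153586179631314 0.460528976955488 | tcp [ 0.6736 -0.1497  0.0043] yaw -1.656 j6 1.337 gap 0.0401 F [-0.1 -0.8  4.2] t 36.25
```

View pics/w27.png

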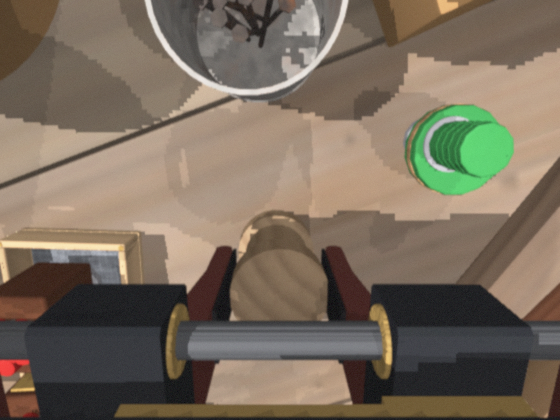

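Emit:
move_arm --rows '[{"x": 0, "y": 0, "z": -0.01, "spin": 0}, {"x": 0, "y": 0, "z": -0.05, "spin": 0}, {"x": 0, "y": 0, "z": -0.1, "spin": 0}, {"x": -0.015, "y": 0.028, "z": -0.146, "spin": -0.04}, {"x": -0.04, "y": 0.076, "z": -0.146, "spin": -0.086}, {"x": -0.065, "y": 0.123, "z": -0.146, "spin": -0.086}, {"x": -0.0808, "y": 0.1526, "z": -0.146, "spin": -0.086}, {"x": -0.0808, "y": 0.1526, "z": -0.12, "spin": -0.086}, {"x": -0.0808, "y": 0.1526, "z": -0.12, "spin": -0.086}, {"x": -0.0808, "y": 0.1526, "z": -0.12, "spin": -0.086}]'

```text
t: 37.5
tool_pos: [0.5289, -0.0565, 0.1247]
ee_rot: [0.707, -0.707, 0.0, -0.0]
wrist_force: [-0.2, -0.4, -1.5]
finger_gap: 0.0406
```

Run:
```python
from h import *
s,a=snap('wrist','w28.png'); plan([.5284,-.0562,.0083],-1.57)
```

```text
shift [-0.0005  0.001   0.1166] spin -0.0 alt 3.141 rows 1.8653719460058944 0.001387654024645038 | tcp [ 0.5292 -0.0566  0.1249] yaw -1.57 j6 1.334 gap 0.0404 F [ 0.1 -0.5 -0.4] t 37.55
```

View pics/w28.png

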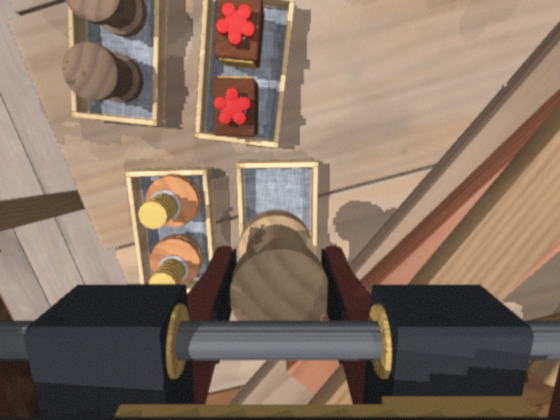

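Emit:
move_arm --rows '[{"x": 0, "y": 0, "z": 0.04, "spin": 0}, {"x": 0, "y": 0, "z": 0.08, "spin": 0}, {"x": 0, "y": 0, "z": 0.1, "spin": 0}, {"x": 0, "y": 0, "z": 0.111, "spin": 0}, {"x": 0, "y": 0, "z": 0.114, "spin": 0}, {"x": 0, "y": 0, "z": 0.1155, "spin": 0}, {"x": 0, "y": 0, "z": 0.117, "spin": 0}, {"x": 0, "y": 0, "z": 0.117, "spin": 0}]'

```text
t: 38.55
tool_pos: [0.5294, -0.0564, 0.0083]
ee_rot: [0.707, -0.707, 0.001, -0.001]
wrist_force: [-0.6, 0.8, 3.7]
finger_gap: 0.0401
```

Run:
```python
from h import *
s,a=snap('wrist','w29.png'); plan([.5284,-.0562,.0083],-1.57)
```

```text
shift [-0.0002  0.001  -0.0001] spin 0.0 alt -3.142 rows 0.01624789814012167 0.0001819309789201177 | tcp [ 0.5294 -0.0564  0.0082] yaw -1.57 j6 1.334 gap 0.0404 F [-1.3  0.1  7. ] t 38.6
```

View pics/w29.png

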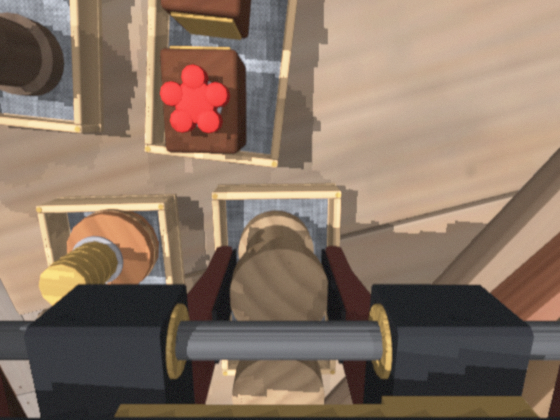

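On the floor (contact force). Release, then rise.

Emit:
move_arm --rows '[{"x": 0, "y": 0, "z": 0, "spin": 0}, {"x": 0, "y": 0, "z": 0, "spin": 0}, {"x": 0, "y": 0, "z": 0, "spin": 0}, {"x": 0, "y": 0, "z": 0, "spin": 0}]' --fingers 0.25

```text
t: 39.1
tool_pos: [0.5281, -0.0562, 0.007]
ee_rot: [0.707, -0.707, -0.0, 0.0]
wrist_force: [0.2, 0.5, 0.6]
finger_gap: 0.0656
```

Emit:
move_arm --rows '[{"x": 0, "y": 0, "z": -0.02, "spin": 0}, {"x": 0, "y": 0, "z": -0.06, "spin": 0}, {"x": 0, "y": 0, "z": -0.12, "spin": 0}, {"x": 0, "y": 0.02, "z": -0.18, "spin": 0}, {"x": 0, "y": 0.04, "z": -0.22, "spin": 0}, {"x": 0, "y": 0.04, "z": -0.22, "spin": 0}, {"x": 0, "y": 0.04, "z": -0.22, "spin": 0}]'

```text
t: 39.98
tool_pos: [0.4879, -0.0561, 0.2264]
ee_rot: [0.707, -0.707, -0.0, 0.0]
wrist_force: [0.3, 0.1, 0.0]
finger_gap: 0.0662
```

Run:
```python
from h import *
s,a=snap('wrist','w30.png'); s,t=snap('top','t30.png'); s,b=snap('side','s30.png'); plan([.5,-.05,.23])
cv2.imwrite('pics/c30.png',np.hstack([a[0:300,60:460],cv2.resize(b[120:240,150:310],None,fx=2.5,fy=2.5)]))
```

```text
shift [-0.006  -0.0125 -0.0047] spin 0 alt 0 rows 0.23349425850563735 0.0 | tcp [ 0.4875 -0.056   0.2253] yaw -1.57 j6 1.315 gap 0.0656 F [0.1 0.1 0.6] t 40.12
```

View pics/c30.png

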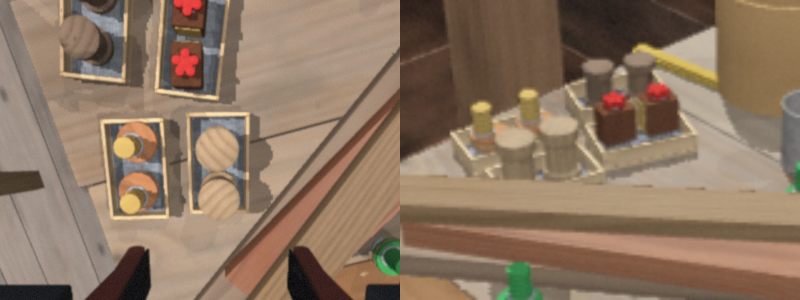

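View pics/t30.png

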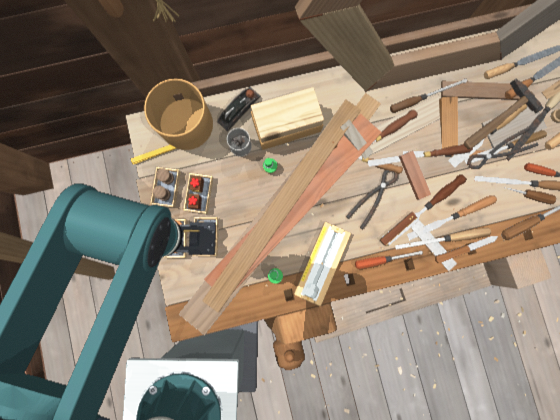

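Run:
```python
from h import *
a=cv2.imread('pics/w30.png'); cv2.imwrite('pics/c31.png',cv2.resize(a[100:230,150:320],None,fx=4.5,fy=4.5,interpolation=cv2.INTER_CUBIC))
for n in ['cam','stop','sleeve_dark','sleeve_pale']: print(n,[(np.round(d['at'],3).tolist(),round(d['p'],2)) for d in manip.mark_of('wrist',n)])
```

```text
cam [([0.469, 0.032, 0.018], 0.9), ([0.404, -0.257, 0.011], 0.67)]
stop [([0.653, -0.03, 0.017], 0.74), ([0.527, -0.053, 0.006], 0.44)]
sleeve_dark [([0.629, 0.074, 0.003], 0.61)]
sleeve_pale [([0.633, -0.025, -0.002], 0.7), ([0.528, -0.053, 0.005], 0.68), ([0.469, 0.037, 0.019], 0.25)]
```

View pics/c31.png

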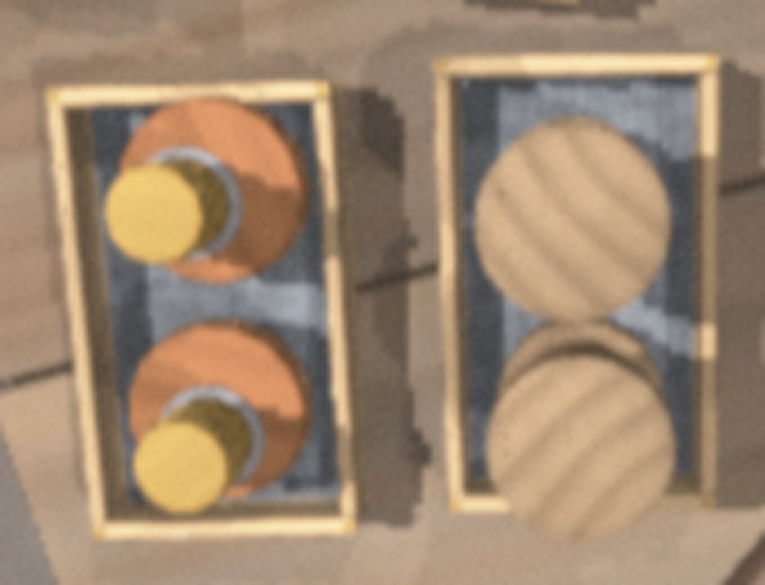

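All four stand at the expected heights (fittings with underside at about 18 mm, sleeves at about 4 mm) and clear of the tray walls, so I'm handing in.

```bash
python3 -c "
from station import manip
print(manip.finish_job())"
```

```text
the job is handed in; nothing more can be done
None
```

I stripped the board and put all four parts away, handing in after about 40 s of the 125 s allowed. The stop went first, then the cam: each was slid to the port, lifted out and stood in its tray. The dark sleeve and then the pale sleeve followed into theirs.

**Last checks:** The wrist, side and top pictures show all four upright beside their own kind, inside the walls and clear of the fixed parts. The networks put the undersides at about 17–18 mm for the fittings and 3–5 mm for the sleeves, which matches standing on the tray floors. The board is empty. The nail tin, screwdriver and green look-alikes appear where they were.

**What went wrong or disagreed:**
- **Fingertips:** They really end about 40 mm behind the stated tool point, as the side and wrist pictures show. I corrected every later height for this.
- **Stop, first two tries:** Because of this offset, the first try at the stop closed above the block and missed. The second caught only its knob and tilted it slightly, with about 10 N at the wrist. I let go, measured the stop again and gripped it properly.
- **Sleeve grips:** The gripper read 35 mm on the 38 mm sleeve and 40 mm on the 42 mm sleeve. Both held firmly.
- **Cam position:** I placed its nut about 6 mm past the middle of the free half, so that its disc is centred there.
- **Stray network results:** The last pass also reported a second "stop" on the pale sleeve, and "pale sleeves" at tray_stop and at the cam. The pictures show these are wrong.

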